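# Fetch the collet from behind the tool holders

### The job

The next job on the lathe needs the short collet that stands behind the three tall tool holders. Leaving the collet where it is for now, stand all three holders upright in the empty side tray; then seat the collet upright in the round recess of the setting block, and only after that put each holder back upright in the middle of the rubber pad that it came from. Let nothing fall over, and leave the wrench, the tin and the brush alone.

Things in the scene. Friction and masses are not known exactly. Their poses are not given: they have to be found in the camera images.
- round_holder_center (a point): Slim round steel tool holder, loose, standing upright on a rubber pad; 104 mm tall, about 0.45 kg. Point at its centre, half-way up (52 mm above its underside); z is up its axis. Its foot is a flange 52 mm across and 21 mm high; above that it is a plain cylinder 34 mm in diameter up to the top.
- square_holder_center (a point): Square steel tool holder, loose, standing upright on a rubber pad; a plain block 42 x 42 mm and 100 mm tall, about 0.5 kg. Point at its centre, half-way up (50 mm above its underside); z up, x and y square to its faces.
- drill_chuck_center (a point): Drill chuck (the third tall holder), steel, loose, upright on a rubber pad; 110 mm tall, 0.45 kg. Point at its centre, half-way up (55 mm above its underside); z up its axis. Foot 52 mm across, narrowing to a waist 30 mm across at 45 to 60 mm above the underside; on top a cylindrical head 44 mm in diameter from 66 to 104 mm above the underside, so the head's middle is 30 mm above this point.
- collet_center (a point): The collet: short steel cylinder 44 mm in diameter and 54 mm tall with a chamfered, slotted top, loose, about 0.3 kg, standing upright on the floor of the holder tray (a grey tray, floor 4 mm thick, rim 12 mm high) behind the three tall holders, 60 to 100 mm from them centre to centre. Point at its centre, half-way up (27 mm above its underside); z up its axis.
- pad_round: Fixed black rubber disc, 64 mm in diameter, 3 mm thick, in the holder tray: the pad of the slim round holder, which stands on it at the start. Origin at the centre of its underside, 4 mm above the bench. All three pads look alike; they change places from start to start. They lie about 75 to 150 mm apart, centre to centre: near the tops of the holders there is room for fingers, lower down not for a gripper's body.
- pad_square: Fixed black rubber disc, 64 mm in diameter, 3 mm thick: the pad of the square holder, which stands on it at the start. Origin at the centre of its underside, 4 mm above the bench.
- pad_chuck: Fixed black rubber disc, 64 mm in diameter, 3 mm thick: the pad of the drill chuck, which stands on it at the start. Origin at the centre of its underside, 4 mm above the bench.
- side_tray: Empty fixed bare steel tray on the bench, 290 mm along its x by 160 mm along its y, rim 14 mm high, walls and floor 4 mm thick. Origin at the centre of its underside, on the bench. The three holders fit in it side by side along its x, 80 mm apart.
- setting_block_hole0 (a point): Mouth of the round recess with a bare steel floor in the green setting block, a fixed block 110 x 110 mm and 25 mm high on the bench. The recess is 60 mm in diameter and 5 mm deep, its floor 20 mm above the bench. Point at the centre of the recess, level with the block's top face; z up.
- wrench: Bystander: steel wrench, 200 mm long, lying on the bench beyond the work; leave it alone. Origin at its underside; it lies along its x.
- tin: Bystander: closed grey tin, 60 mm across, 75 mm tall, beyond the work; leave it alone. Origin at the centre of its underside.
- brush: Bystander: bench brush, 200 mm long, lying on the bench beyond the work; leave it alone. Origin at its underside; it lies along its x.
Not all that is in view belongs to the job. What is shaped like the pad_square but brown is not meant.

How it is judged (in metres and radians):
On the way, in this order (a step that is already met when the one before it is completed fails the run):
1. all three holders stand upright in the side tray while the collet is still within 25 mm of its starting place (x of round_holder_center in the frame of side_tray between -0.13 and 0.13 m and y of round_holder_center in the frame of side_tray between -0.065 and 0.065 m and z of round_holder_center in the frame of side_tray below 0.061 m and angle between each of round_holder_center, square_holder_center, drill_chuck_center's own z axis and vertical below 0.1 rad and x of square_holder_center in the frame of side_tray between -0.13 and 0.13 m and y of square_holder_center in the frame of side_tray between -0.065 and 0.065 m and z of square_holder_center in the frame of side_tray below 0.059 m and x of drill_chuck_center in the frame of side_tray between -0.13 and 0.13 m and y of drill_chuck_center in the frame of side_tray between -0.065 and 0.065 m and z of drill_chuck_center in the frame of side_tray below 0.064 m and distance of collet_center from where it was at the start of the episode below 0.025 m), for 0.2 s.
2. the collet stands in the setting block's recess while all three holders are still in the side tray (x of round_holder_center in the frame of side_tray between -0.13 and 0.13 m and y of round_holder_center in the frame of side_tray between -0.065 and 0.065 m and z of round_holder_center in the frame of side_tray below 0.061 m and angle between each of round_holder_center, square_holder_center, drill_chuck_center's own z axis and vertical below 0.1 rad and x of square_holder_center in the frame of side_tray between -0.13 and 0.13 m and y of square_holder_center in the frame of side_tray between -0.065 and 0.065 m and z of square_holder_center in the frame of side_tray below 0.059 m and x of drill_chuck_center in the frame of side_tray between -0.13 and 0.13 m and y of drill_chuck_center in the frame of side_tray between -0.065 and 0.065 m and z of drill_chuck_center in the frame of side_tray below 0.064 m and horizontal distance between collet_center and setting_block_hole0 below 0.012 m and z of collet_center in the frame of setting_block_hole0 below 0.0245 m and angle between collet_center's own z axis and vertical below 0.08 rad), for 0.2 s.
At the end, for the whole second after the job is handed in: The collet stands upright in the recess of the setting block (centre within 12 mm, underside on the recess floor), each holder stands upright with its centre within 12 mm of the centre of its own pad, and all are at rest (horizontal distance between collet_center and setting_block_hole0 below 0.012 m and z of collet_center in the frame of setting_block_hole0 below 0.0245 m and angle between collet_center's own z axis and vertical below 0.08 rad and horizontal distance between round_holder_center and pad_round below 0.012 m and z of round_holder_center in the frame of pad_round below 0.059 m and angle between each of round_holder_center, square_holder_center, drill_chuck_center's own z axis and vertical below 0.1 rad and horizontal distance between square_holder_center and pad_square below 0.012 m and z of square_holder_center in the frame of pad_square below 0.057 m and horizontal distance between drill_chuck_center and pad_chuck below 0.012 m and z of drill_chuck_center in the frame of pad_chuck below 0.062 m and linear speed of each of round_holder, square_holder, drill_chuck, collet below 0.02 m/s); the robot touches nothing.
It fails at once if a holder or the collet falls over (angle between any of round_holder_center, square_holder_center, drill_chuck_center, collet_center's own z axis and vertical above 0.7 rad).
It fails at once if the wrench, the tin or the brush is moved by more than 25 mm (distance of any of wrench, tin, brush from where it was at the start of the episode above 0.025 m).
It also fails if it takes over 144 s, if anything falls off the work surface, if the arm or the gripper's body presses on something with over 40 N, if the wrist force passes 120 N, or if a joint passes its speed limit or range.

### The arm

A 6-joint arm with a two-finger parallel gripper is mounted at the origin on the work surface. World frame = base frame: x ahead of the robot, y to its left, z up, the work surface at z = 0. Lengths are in m, angles in degrees, forces in N, time in s.
With the tool pointing down it reaches from about 0.325 to 0.9 m from the base axis. Payload 3.5 kg.
Tool frame: the origin (TCP) lies at the centre of the arm's flange, where the gripper is bolted on; the fingertips stand 173 mm ahead of it and the grasp point (between the pads) lies 155 mm ahead of it (r.finger_overhang is the z of the fingertips in the tool frame, in m); z points along the fingers, y is the direction in which the jaws open and shut (so a half turn about z gives the same grasp; the last joint's range is limited). The gripper opens to 85 mm and grips with 20 to 120 N. Pads are 22 mm wide; open, the fingers measure 114 mm over their backs; the gripper's body (76 mm by 85 mm) begins 54 mm behind the grasp point. The pads swing forward as they close: fully open they stand 13 mm farther back than shut.
Start: joints at [-75.596, 15.837, -1.513, 72.651, 0, 84.076], TCP at [0.217, -0.586, 0.405] pointing down, gripper open.
Joint ranges: [-178.77, 178.77], [-48.84, 107.48], [-61.69, 71.31], [-111.58, 123.2], [-90, 87.43], [-180, 180]. Speed limits (degrees/s): [147.25, 147.25, 180, 180, 180, 180].

### API

Orientations are given as a 3x3 rotation matrix whose columns are the frame's x, y, z axes.
In Python, from plant import r gives the robot as it stands.
- The arm moves only by the tool drive_tool, never from a script. Its arguments are lists of equal length, an entry for each row: "dr": the turn, a rotation vector about the tool's x, y, z in rad, a list of three; "xyz": the shift along the tool's x, y, z in m, a list of three; "claw": the opening, from -1 (shut) to 1 (fully open). A call has 1 to 8 rows; each row shifts and turns the commanded pose from where the row before left it, along the tool's axes as they then stand; what a row does not reach is not made up. A row lasts 1/10 s, in which the tool goes at most 50 mm and 8.59 degrees, less where a joint would pass 70% of its speed; a pose out of reach is approached as far as the arm can. A call with a gripper value outside its range is refused whole. The fingers move at their own pace and stop on an object; the grip force is fixed at half the most. Time passes only in rows, so rows that do not move let the fingers close. It gives the time, the measured TCP pose, the force and the opening at its end, in the units of the state.
- r.observe(): the state, without advancing time (a new reading comes with each control period).
- r.capture(name): name is "scene" or "side" or "wrist"; returns the picture (400x640x3 uint8, red, green, blue); there is no depth.
- r.calibration(name): a dict with "fx", "fy", "cx", "cy" (pixels), "camera_from_world" (4x4, takes a point from world to camera coordinates). Camera axes: x right, y up, looking along -z (the intrinsics and any distortion apply to the point x, -y, -z); pixel columns grow to the right and rows downward; lengths in m; the calibration is good to about 2 mm. The wrist camera is an equidistant fisheye: a pixel r from the principal point sees the ray r / f radians off the axis. A picture is of the moment at which its call begins: read the wrist's pose just before it. calibration takes no time and is no camera call; for the wrist camera it gives the pose at the moment of the call.
- r.hand_in(): hands the job in, once; it reports no verdict.
The state is a dict: "t": time; "q": joint angles; "joint_velocities": joint speeds; "joint_torque": joint torques, N m; "tool_pos": TCP position; "orientation": TCP orientation; "force": force on the tool from outside, world axes, zero at the start; "torque": the same for the moment, N m; "finger_gap": finger opening in m.
Only numpy, scipy, OpenCV 4.12 (cv2) and the standard library are available. Lean on these libraries where they do the work, as an engineer would, in place of code of your own. Each camera call takes 0.05 s, during which the arm holds its last target.

## Working session

There is one attempt and no reset: what is moved stays moved. The work goes in short steps, Python scripts to look and compute and a tool call to move; the robot and the scene stay as the last step left them, time stands still between calls to the robot, and variables do not carry over. Pictures are saved under pics/ and viewed, and the job is handed in when it is done.

Besides the shell and the picture viewer there is one more tool, called after ">>>" as name(argument=value, ...), one argument or row to a line, values as JSON. drive_tool: Moves the arm, as the interface text tells. Its arguments: {"type":"object","properties":{"dr":{"type":"array"},"xyz":{"type":"array"},"claw":{"type":"array"}},"required":["dr","xyz","claw"]}

```bash
ls; mkdir -p pics; python3 - <<'E'
from plant import r
import cv2,numpy as np
s=r.observe();print(s)
for n in ["scene","side"]:
    im=r.capture(n);cv2.imwrite(f"pics/{n}0.png",im[:,:,::-1]);
    c=r.calibration(n);print(n,{k:np.round(v,4).tolist() for k,v in c.items()})
c=r.calibration("wrist");print({k:np.round(v,4).tolist() for k,v in c.items()})
im=r.capture("wrist");cv2.imwrite("pics/wrist0.png",im[:,:,::-1])
E
```

```text
pics
{'t': 0.0, 'q': array([-7.55956969e+01,  1.58785804e+01, -1.59919972e+00,  7.26528928e+01,
       -1.23379499e-03,  8.40749504e+01]), 'joint_velocities': array([ 0.06831294, -0.01309976,  0.04457212,  0.03947142, -0.04889889,
        0.01277531]), 'joint_torque': array([-1.75561025e-03, -4.45512271e+01,  2.95201707e+01,  1.65829319e-02,
       -7.66012022e-05,  1.98097666e-06]), 'tool_pos': array([ 0.21701346, -0.58567506,  0.40354464]), 'orientation': array([[ 9.37711130e-01,  3.47415443e-01, -5.88202290e-04],
       [ 3.47415875e-01, -9.37708566e-01,  2.20361901e-03],
       [ 2.14008948e-04, -2.27070889e-03, -9.99997399e-01]]), 'force': array([-0.68154528,  0.2720373 , -0.38097363]), 'torque': array([-0.03125209, -0.01899738, -0.01352923]), 'finger_gap': 0.08531437635833145}
scene {'fx': 483.781, 'fy': 483.781, 'cx': 315.5167, 'cy': 202.7861, 'camera_from_world': [[-0.6166, 0.7872, -0.0144, 0.3547], [-0.6635, -0.5097, 0.5476, 0.3122], [0.4238, 0.3472, 0.8366, -1.5836], [0.0, 0.0, 0.0, 1.0]]}
side {'fx': 392.4057, 'fy': 392.4057, 'cx': 320.4074, 'cy': 198.3744, 'camera_from_world': [[-0.7391, -0.6736, 0.0005, 0.3912], [0.52, -0.57, 0.6362, -0.3451], [-0.4283, 0.4705, 0.7715, -0.7019], [0.0, 0.0, 0.0, 1.0]]}
{'fx': 309.7069, 'fy': 309.7069, 'cx': 316.2026, 'cy': 193.1885, 'camera_from_world': [[0.3476, -0.9376, -0.0023, -0.6243], [0.8884, 0.3301, -0.319, 0.0422], [0.2998, 0.1088, 0.9478, -0.3802], [0.0, 0.0, 0.0, 1.0]]}
```

View pics/scene0.png

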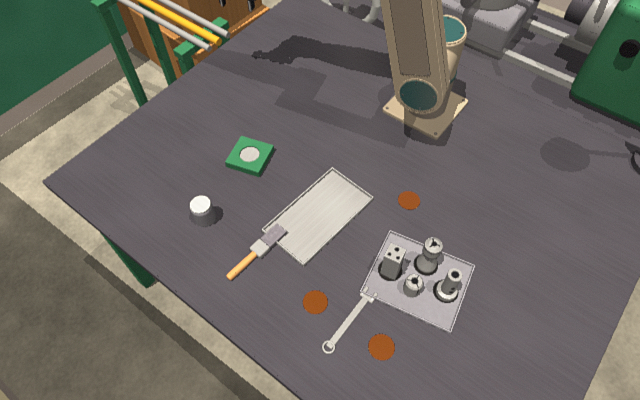

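View pics/side0.png

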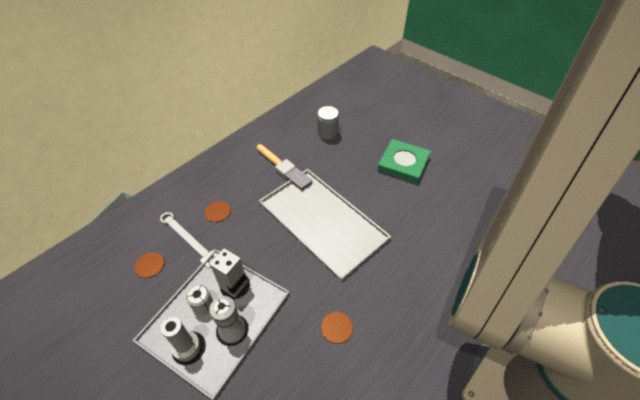

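View pics/wrist0.png

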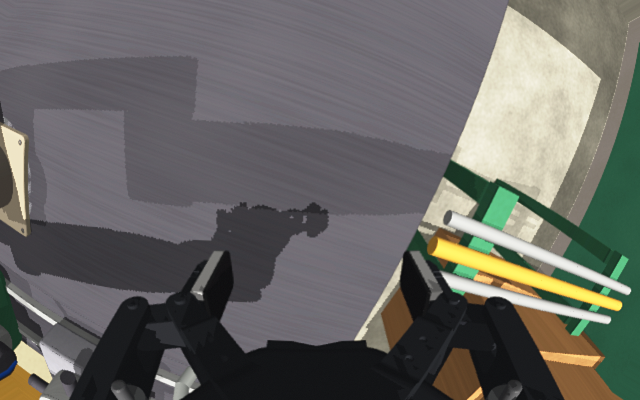

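Scene view: the grey holder tray is around (418,280), with the square holder (391,262), the chuck (431,252), the round holder (448,285) and the collet (413,285). The side tray is at (318,215) and the green block's recess at (249,155). Brown discs at (408,200), (315,302) and (381,347) are decoys. I'll crop in for a closer check.

```bash
cat > h.py <<'E'
import numpy as np,cv2
from plant import r
def ray(c,u,v,fish=False):
    a=np.array([(u-c["cx"])/c["fx"],(v-c["cy"])/c["fy"]])
    if fish:
        th=np.hypot(*a); k=np.sin(th)/th if th>1e-9 else 1
        d=np.array([a[0]*k,a[1]*k,np.cos(th)])
    else: d=np.array([a[0],a[1],1.])
    d=np.array([d[0],-d[1],-d[2]])
    M=np.array(c["camera_from_world"]);R=M[:3,:3]
    return -R.T@M[:3,3],(R.T@d)/np.linalg.norm(d)
def onz(c,u,v,z,fish=False):
    o,d=ray(c,u,v,fish);return (o+d*(z-o[2])/d[2])
def proj(c,P,fish=False):
    M=np.array(c["camera_from_world"]);p=M[:3,:3]@np.asarray(P,float)+M[:3,3]
    x,y,z=p[0],-p[1],-p[2]
    if fish:
        rr=np.hypot(x,y);th=np.arctan2(rr,z);k=th/rr if rr>1e-9 else 1/z
        return np.array([c["cx"]+c["fx"]*x*k,c["cy"]+c["fy"]*y*k])
    return np.array([c["cx"]+c["fx"]*x/z,c["cy"]+c["fy"]*y/z])
def tri(rays):
    A=np.zeros((3,3));b=np.zeros(3)
    for o,d in rays:
        P=np.eye(3)-np.outer(d,d);A+=P;b+=P@o
    p=np.linalg.solve(A,b);return p,[np.linalg.norm((np.eye(3)-np.outer(d,d))@(p-o)) for o,d in rays]
E
python3 - <<'E'
import cv2
a=cv2.imread("pics/scene0.png")[220:340,350:490];cv2.imwrite("pics/c0.png",cv2.resize(a,None,fx=5,fy=5,interpolation=cv2.INTER_CUBIC))
a=cv2.imread("pics/side0.png")[240:400,130:300];cv2.imwrite("pics/c1.png",cv2.resize(a,None,fx=3.7,fy=3.7,interpolation=cv2.INTER_CUBIC))
E
```

```text
(no output)
```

View pics/c0.png

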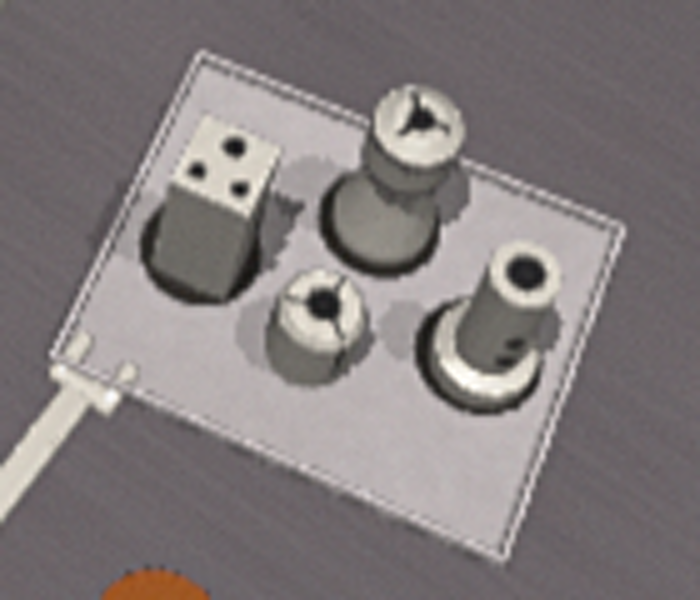

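View pics/c1.png

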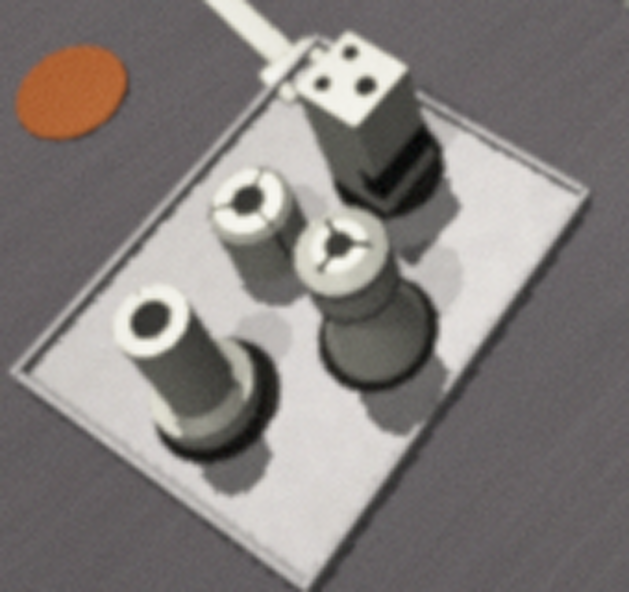

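```bash
python3 - <<'E'
from h import *
a=r.calibration("scene");b=r.calibration("side")
H=dict(sq=((395.4,253),(225.8,261.4),.107),ro=((455,274.6),(171.1,326.5),.111),ch=((433.6,245),(222.2,307.6),.117),co=((414.6,281.6),(196.8,294.9),.058))
for k,(p,q,z) in H.items():
    P,e=tri([ray(a,*p),ray(b,*q)]);print(k,P.round(4),np.round(e,4),onz(a,*p,z).round(4),onz(b,*q,z).round(4))
# trays
im=cv2.imread("pics/scene0.png");hsv=cv2.cvtColor(im,cv2.COLOR_BGR2HSV)
g=((hsv[...,0]>60)&(hsv[...,0]<90)&(hsv[...,1]>120)).astype(np.uint8);g[:, :200]=0;g[:,300:]=0;g[:130]=0;g[190:]=0
cn=max(cv2.findContours(g,0,2)[0],key=cv2.contourArea);print(cv2.minAreaRect(cn),cv2.approxPolyDP(cn,5,True).reshape(-1,2).tolist())
for p in [(239,137),(274,150),(261,175),(226,161)]:print(onz(a,*p,.025).round(3))
print("recess",onz(a,249.5,154.5,.02).round(3),onz(b,404.5,158.5,.02).round(3))
print("tray");
for p in [(333,169),(373,198),(305,263),(263,231)]:print(onz(a,*p,.014).round(3))
for p in [(308,171),(389,237),(344,276),(260,202)]:print(onz(b,*p,.014).round(3))
E
```

```text
sq [0.5599 0.2357 0.1059] [0.0009 0.0009] [0.5606 0.2368 0.107 ] [0.5593 0.2351 0.107 ]
ro [0.5256 0.3788 0.1118] [0.0003 0.0003] [0.5251 0.3791 0.111 ] [0.5261 0.3785 0.111 ]
ch [0.4882 0.2993 0.1124] [0.0001 0.0001] [0.4909 0.3    0.117 ] [0.4859 0.2999 0.117 ]
co [0.5724 0.3076 0.0568] [0. 0.] [0.573  0.3077 0.058 ] [0.5717 0.3077 0.058 ]
((249.38775634765625, 155.86172485351562), (41.627620697021484, 33.36137771606445), 17.2414608001709) [[241, 137], [226, 165], [258, 176], [272, 146]]
[ 0.475 -0.378  0.025]
[ 0.449 -0.258  0.025]
[ 0.543 -0.227  0.025]
[ 0.568 -0.344  0.025]
recess [ 0.504 -0.308  0.02 ] [ 0.506 -0.308  0.02 ]
tray
[ 0.391 -0.078  0.014]
[0.405 0.074 0.014]
[0.682 0.049 0.014]
[ 0.677 -0.102  0.014]
[ 0.669 -0.105  0.014]
[ 0.39  -0.079  0.014]
[0.402 0.066 0.014]
[0.684 0.05  0.014]
```

```bash
cat >> h.py <<'E'
def go(target,yaw=None):
    "print tool-frame shift to world TCP target and turn about tool z"
    s=r.observe();R=s["orientation"];p=s["tool_pos"]
    y=np.degrees(np.arctan2(R[1,0],R[0,0]))
    print("t %.1f"%s["t"],"pos",p.round(4),"yaw %.2f"%y,"tilt",R[:2,2].round(4),"F",s["force"].round(1),"gap %.4f"%s["finger_gap"],"q",s["q"].round(1))
    if target is not None: print("tool shift",(R.T@(np.array(target)-p)).round(4))
    if yaw is not None: print("drz",np.radians(-((yaw-y+180)%360-180)).round(4))
def rot(u,w):return np.degrees(np.arctan2(u,w))
E
python3 - <<'E'
from h import *
go([0.5,0.25,0.42],175.4)
c=r.calibration("wrist");M=c["camera_from_world"];s=r.observe()
o=-M[:3,:3].T@M[:3,3];R=s["orientation"];print("cam in tool",R.T@(o-s["tool_pos"]),"axis",R.T@(-M[2,:3]))
a=r.calibration("scene");b=r.calibration("side")
P=[onz(a,350+u/5,220+v/5,.107)[:2] for u,v in [(207,112),(280,150),(250,215),(172,182)]]
Q=[onz(b,130+u/3.7,240+v/3.7,.107)[:2] for u,v in [(350,32),(410,72),(358,126),(300,85)]]
for L in (P,Q):
  for i in range(4):
    d=L[(i+1)%4]-L[i];print(np.hypot(*d).round(4),np.degrees(np.arctan2(d[1],d[0])).round(1)%90)
E
```

```text
t 0.1 pos [ 0.2171 -0.5858  0.4038] yaw 20.33 tilt [-0.0005  0.0017] F [-0.1  0.1  0.7] gap 0.0854 q [-75.6  15.9  -1.6  72.6  -0.   84.1]
tool shift [ 0.5557 -0.6855 -0.0149]
drz -2.7065
cam in tool [0.08133241 0.00053895 0.03129537] axis [-3.19139643e-01 -2.02196235e-04  9.47707681e-01]
0.0398 5.799999999999997
0.0392 10.9
0.0401 11.599999999999994
0.0432 10.300000000000011
0.0424 7.5
0.0383 7.0
0.0409 7.1
0.0381 9.400000000000006
```

>>> drive_tool(
  dr=[
    [0, 0, -0.15],
    [0, 0, -0.15],
    [0, 0, -0.15],
    [0, 0, -0.15],
    [0, 0, -0.15],
    [0, 0, -0.15],
    [0, 0, -0.15],
    [0, 0, -0.15],
  ],
  xyz=[
    [0, 0, 0],
    [0, 0, 0],
    [0, 0, 0],
    [0, 0, 0],
    [0, 0, 0],
    [0, 0, 0],
    [0, 0, 0],
    [0, 0, 0],
  ],
  claw=[1, 1, 1, 1, 1, 1, 1, 1],
)

```text
t: 0.95
tool_pos: [0.2171, -0.5859, 0.4042]
orientation: [[0.01, 1.0, -0.0], [1.0, -0.01, 0.001], [0.001, -0.0, -1.0]]
force: [0.5, 0.3, -0.6]
finger_gap: 0.0853
```

>>> drive_tool(
  dr=[
    [0, 0, -0.15],
    [0, 0, -0.15],
    [0, 0, -0.15],
    [0, 0, -0.15],
    [0, 0, -0.15],
    [0, 0, -0.15],
    [0, 0, -0.15],
    [0, 0, -0.15],
  ],
  xyz=[
    [0, 0, 0],
    [0, 0, 0],
    [0, 0, 0],
    [0, 0, 0],
    [0, 0, 0],
    [0, 0, 0],
    [0, 0, 0],
    [0, 0, 0],
  ],
  claw=[1, 1, 1, 1, 1, 1, 1, 1],
)

```text
t: 1.75
tool_pos: [0.2171, -0.5859, 0.4042]
orientation: [[-0.928, 0.372, -0.0], [0.372, 0.928, 0.001], [0.001, 0.001, -1.0]]
force: [-0.4, 0.4, -0.1]
finger_gap: 0.0856
```

>>> drive_tool(
  dr=[
    [0, 0, -0.15],
    [0, 0, -0.15],
    [0, 0, 0],
  ],
  xyz=[
    [0, 0, 0],
    [0, 0, 0],
    [0, 0, 0],
  ],
  claw=[1, 1, 1],
)

```text
t: 2.05
tool_pos: [0.2171, -0.5859, 0.4043]
orientation: [[-0.996, 0.087, -0.0], [0.087, 0.996, 0.001], [0.0, 0.001, -1.0]]
force: [0.3, -1.4, 0.3]
finger_gap: 0.0848
```

```bash
python3 - <<'E'
from h import *
go([0.5,0.25,0.42],175.4)
E
```

```text
t 2.0 pos [ 0.2171 -0.5859  0.4043] yaw 175.01 tilt [-0.0002  0.0008] F [ 0.3 -1.4  0.3] gap 0.0848 q [-75.6  15.9  -1.5  72.7   0.  -70.6]
tool shift [-0.2092  0.8574 -0.0151]
drz -0.0068
```

>>> drive_tool(
  dr=[
    [0, 0, 0],
    [0, 0, 0],
    [0, 0, 0],
    [0, 0, 0],
    [0, 0, 0],
    [0, 0, 0],
    [0, 0, 0],
    [0, 0, 0],
  ],
  xyz=[
    [-0.025, 0.04, 0],
    [-0.025, 0.04, 0],
    [-0.025, 0.04, 0],
    [-0.025, 0.04, 0],
    [-0.025, 0.04, 0],
    [-0.025, 0.04, 0],
    [-0.025, 0.04, 0],
    [-0.025, 0.04, 0],
  ],
  claw=[1, 1, 1, 1, 1, 1, 1, 1],
)

```text
t: 2.85
tool_pos: [0.4449, -0.2828, 0.4047]
orientation: [[-0.996, 0.091, 0.0], [0.091, 0.996, -0.0], [-0.0, -0.0, -1.0]]
force: [0.8, -0.6, -0.4]
finger_gap: 0.0853
```

>>> drive_tool(
  dr=[
    [0, 0, 0],
    [0, 0, 0],
    [0, 0, 0],
    [0, 0, 0],
    [0, 0, 0],
    [0, 0, 0],
    [0, 0, 0],
    [0, 0, 0],
  ],
  xyz=[
    [-0.025, 0.04, 0],
    [-0.025, 0.04, 0],
    [-0.025, 0.045, 0],
    [0, 0.045, 0],
    [0, 0.045, 0],
    [0, 0.045, 0],
    [0, 0.045, 0],
    [0, 0.045, 0],
  ],
  claw=[1, 1, 1, 1, 1, 1, 1, 1],
)

```text
t: 3.65
tool_pos: [0.5481, 0.0582, 0.4046]
orientation: [[-0.996, 0.09, 0.0], [0.09, 0.996, -0.0], [-0.0, -0.0, -1.0]]
force: [0.6, 0.5, 0.0]
finger_gap: 0.0855
```

```bash
python3 - <<'E'
from h import *
go([0.55,0.29,0.42],175)
im=r.capture("wrist");cv2.imwrite("pics/w1.png",im[:,:,::-1])
E
```

```text
t 3.6 pos [0.5481 0.0582 0.4046] yaw 174.81 tilt [ 0.     -0.0001] F [0.6 0.5 0. ] gap 0.0855 q [ -0.7   8.4 -10.8  70.8  -0.    4.5]
tool shift [ 0.0191  0.231  -0.0154]
drz -0.0033
```

View pics/w1.png

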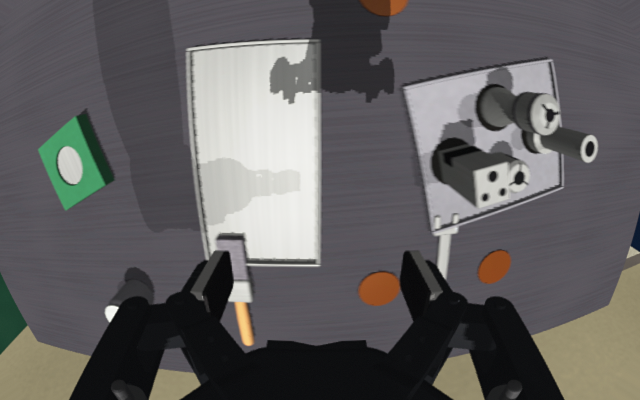

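The wrist view shows the side tray with corners at (187,47), (320,40), (320,265) and (208,262), the recess at (69,166), and the holder tray on the right. I'll measure these, then move over the holder tray.

```bash
python3 - <<'E'
from h import *
c=r.calibration("wrist")
for p in [(187,47),(320,40),(320,265),(208,262)]:print(onz(c,*p,.014,True).round(4))
print("recess",onz(c,69,166,.02,True).round(4))
print("brush",onz(c,217,235,.015,True).round(4),onz(c,245,234,.015,True).round(4))
E
```

```text
[ 0.3898 -0.0765  0.014 ]
[0.405  0.0813 0.014 ]
[0.6895 0.058  0.014 ]
[ 0.6755 -0.099   0.014 ]
recess [ 0.5103 -0.3008  0.02  ]
brush [ 0.6335 -0.0752  0.015 ] [ 0.6344 -0.036   0.015 ]
```

>>> drive_tool(
  dr=[
    [0, 0, 0],
    [0, 0, 0],
    [0, 0, 0],
    [0, 0, 0],
    [0, 0, 0],
    [0, 0, 0],
  ],
  xyz=[
    [0.005, 0.04, 0],
    [0.005, 0.04, 0],
    [0.005, 0.04, 0],
    [0.004, 0.04, 0],
    [0, 0.04, 0],
    [0, 0, 0],
  ],
  claw=[1, 1, 1, 1, 1, 1],
)

```text
t: 4.3
tool_pos: [0.5467, 0.2609, 0.4044]
orientation: [[-0.996, 0.085, 0.0], [0.085, 0.996, 0.002], [-0.0, 0.002, -1.0]]
force: [-0.5, -0.9, -0.9]
finger_gap: 0.0854
```

```bash
python3 - <<'E'
from h import *
go([0.56,0.236,0.4],189)
im=r.capture("wrist");cv2.imwrite("pics/w2.png",im[:,:,::-1])
E
```

```text
t 4.3 pos [0.5467 0.2609 0.4044] yaw 175.13 tilt [0.0005 0.0017] F [-0.5 -0.9 -0.9] gap 0.0854 q [19.4 13.9 -4.1 72.   0.1 24.2]
tool shift [-0.0154 -0.0237  0.0044]
drz -0.242
```

View pics/w2.png

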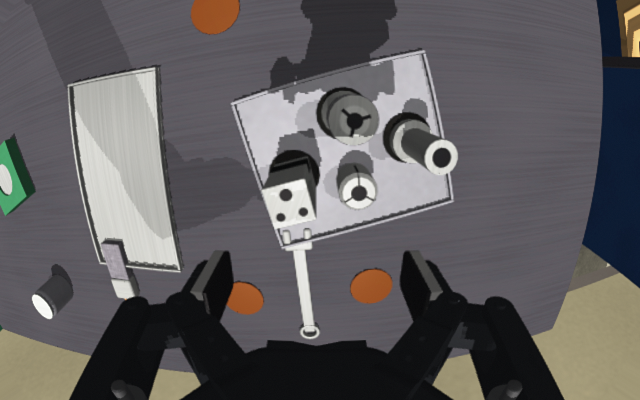

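```bash
python3 - <<'E'
import cv2,numpy as np
f=lambda n,x,y,w,h,s:cv2.resize(cv2.imread(f"pics/{n}.png")[y:y+h,x:x+w],None,fx=s,fy=s,interpolation=cv2.INTER_CUBIC)
a=f("scene0",225,205,90,80,4);b=f("side0",250,135,90,80,4)
cv2.imwrite("pics/c2.png",np.hstack([a,b]))
cv2.imwrite("pics/c3.png",f("w2",225,45,240,210,3.3)[:600])
E
```

```text
(no output)
```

View pics/c2.png

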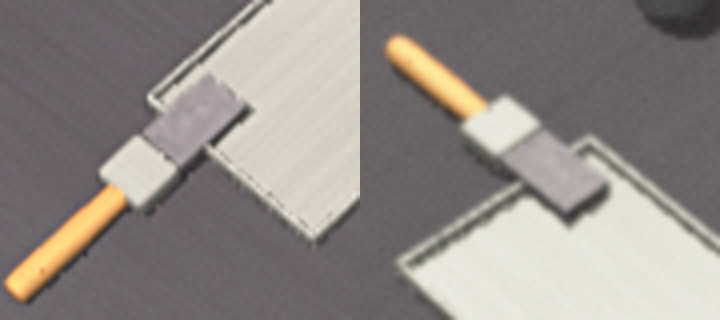

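View pics/c3.png

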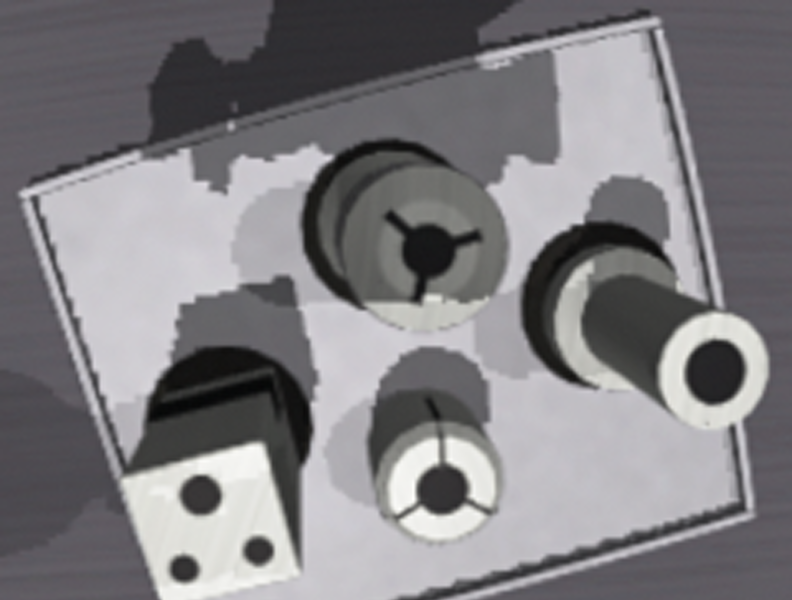

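```bash
python3 - <<'E'
from h import *
a=r.calibration("scene");b=r.calibration("side");c=r.calibration("wrist")
for p in [(287.5,231.2),(277,223)]:
  for q in [(312,181.3),(302,189.5)]:print("brush",[x.round(4) for x in tri([ray(a,*p),ray(b,*q)])[:1]],tri([ray(a,*p),ray(b,*q)])[1])
print("ro",onz(c,441.1,157.4,.111,True).round(4));print("ch",onz(c,354.5,120.5,.111,True).round(4));print("co",onz(c,358.6,192.5,.058,True).round(4))
im=cv2.imread("pics/w2.png");g=cv2.cvtColor(im,6)
m=(g>190).astype(np.uint8);m[:,:255]=0;m[:,325:]=0;m[:170]=0;m[240:]=0
m=cv2.morphologyEx(m,cv2.MORPH_OPEN,np.ones((5,5)))
cn=max(cv2.findContours(m,0,2)[0],key=cv2.contourArea)
q=cv2.approxPolyDP(cv2.convexHull(cn),5,True).reshape(-1,2);print(q.tolist())
P=np.array([onz(c,u,v,.107,True)[:2] for u,v in q.astype(float)]);print(P.round(4),P.mean(0))
rr=cv2.minAreaRect(np.array([onz(c,u,v,.107,True)[:2] for u,v in cn.reshape(-1,2).astype(float)],np.float32)*1000);print(rr)
# pads
o=onz
E
```

```text
brush [array([ 0.6323, -0.064 ,  0.0187])] [np.float64(0.016083459627250895), np.float64(0.016083459627250874)]
brush [array([ 0.6364, -0.0488,  0.0138])] [np.float64(0.00014417435064960875), np.float64(0.00014417435064962626)]
brush [array([ 0.6354, -0.086 ,  0.0161])] [np.float64(0.0014486063994821436), np.float64(0.0014486063994821159)]
brush [array([ 0.6393, -0.0694,  0.0136])] [np.float64(0.017826525773284307), np.float64(0.01782652577328434)]
ro [0.5275 0.3741 0.111 ]
ch [0.4901 0.2955 0.111 ]
co [0.573  0.3019 0.058 ]
[[323, 184], [323, 231], [292, 237], [274, 227], [263, 190], [298, 180]]
[[0.5452 0.2644]
 [0.5917 0.2608]
 [0.5956 0.2306]
 [0.5837 0.2147]
 [0.5461 0.2095]
 [0.5395 0.2424]] [0.56699086 0.23707229]
((567.8633422851562, 239.80328369140625), (55.025516510009766, 56.01874923706055), 9.450329780578613)
```

>>> drive_tool(
  dr=[
    [0, 0, -0.12],
    [0, 0, -0.12],
    [0, 0, 0],
    [0, 0, 0],
    [0, 0, 0],
    [0, 0, 0],
    [0, 0, 0],
  ],
  xyz=[
    [0, 0, 0.01],
    [0, 0, 0.02],
    [-0.009, -0.027, 0.02],
    [0, 0, 0.02],
    [0, 0, 0],
    [0, 0, 0],
    [0, 0, 0],
  ],
  claw=[1, 1, 1, 1, 1, 1, 1],
)

```text
t: 5.05
tool_pos: [0.5602, 0.2317, 0.3361]
orientation: [[-0.988, -0.152, 0.002], [-0.152, 0.988, 0.0], [-0.002, 0.0, -1.0]]
force: [0.4, -0.2, 0.4]
finger_gap: 0.0856
```

```bash
python3 - <<'E'
from h import *
go([0.56,0.236,0.33],189)
im=r.capture("wrist");cv2.imwrite("pics/w3.png",im[:,:,::-1])
E
```

```text
t 5.0 pos [0.5602 0.2317 0.3361] yaw -171.28 tilt [0.0018 0.0005] F [ 0.4 -0.2  0.4] gap 0.0856 q [16.4 16.4 -9.3 64.2 -0.   7.6]
tool shift [-0.0005  0.0043  0.0061]
drz -0.0048
```

View pics/w3.png

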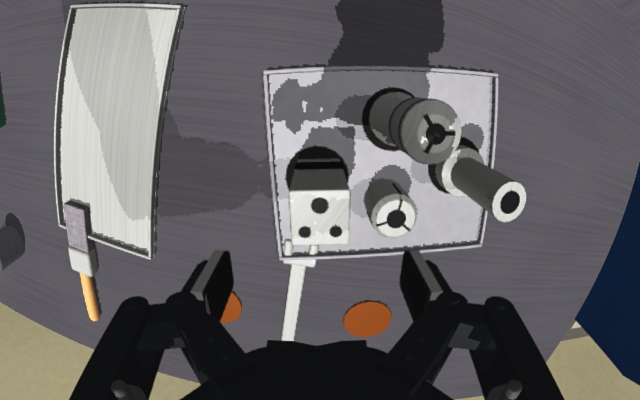

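```bash
python3 - <<'E'
from h import *
c=r.calibration("wrist")
cv2.imwrite("pics/c4.png",cv2.resize(cv2.imread("pics/w3.png")[150:270,260:440],None,fx=4.4,fy=4.4,interpolation=2))
P=[onz(c,u,v,.107,True)[:2] for u,v in [(289,189.5),(350,191),(347,244),(292,243)]]
print(np.mean(P,0))
for i in range(4):
    d=P[(i+1)%4]-P[i];print(np.hypot(*d).round(4),np.degrees(np.arctan2(d[1],d[0])).round(1)%90)
print("ro",onz(c,510,201,.111,True).round(4));print("ch",onz(c,434,131,.111,True).round(4));print("co",onz(c,396.5,216,.058,True).round(4))
E
```

```text
[0.56242058 0.23407982]
0.0412 7.299999999999997
0.0404 8.0
0.0398 7.5
0.0406 10.0
ro [0.527  0.3776 0.111 ]
ch [0.489  0.2987 0.111 ]
co [0.5716 0.3051 0.058 ]
```

View pics/c4.png

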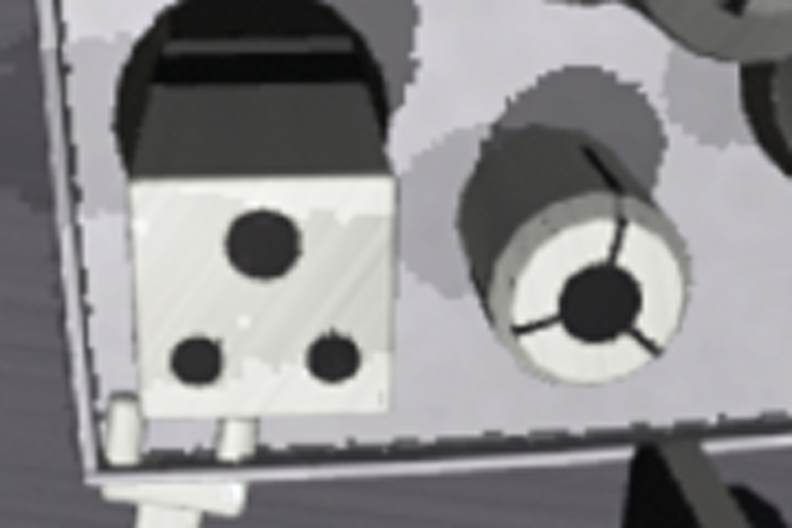

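>>> drive_tool(
  dr=[
    [0, 0, 0.007],
    [0, 0, 0],
    [0, 0, 0],
    [0, 0, 0],
    [0, 0, 0],
    [0, 0, 0],
    [0, 0, 0],
    [0, 0, 0],
  ],
  xyz=[
    [-0.001, 0.003, 0],
    [0, 0, 0.02],
    [0, 0, 0.025],
    [0, 0, 0.025],
    [0, 0, 0.02],
    [0, 0, 0.01],
    [0, 0, 0],
    [0, 0, 0],
  ],
  claw=[1, 1, 1, 1, 1, 1, 1, 1],
)

```text
t: 5.9
tool_pos: [0.5608, 0.2354, 0.2357]
orientation: [[-0.989, -0.146, 0.001], [-0.146, 0.989, 0.0], [-0.001, 0.0, -1.0]]
force: [-0.5, -0.1, 0.3]
finger_gap: 0.0853
```

```bash
python3 - <<'E'
from h import *
go([0.561,0.235,0.235],188.3)
im=r.capture("wrist");cv2.imwrite("pics/w4.png",im[:,:,::-1])
E
```

```text
t 5.9 pos [0.5608 0.2354 0.2357] yaw -171.62 tilt [0.0014 0.0005] F [-0.5 -0.1  0.3] gap 0.0853 q [ 16.7  21.8 -15.1  53.    0.    8.3]
tool shift [-0.0001 -0.0004  0.0007]
drz 0.0015
```

View pics/w4.png

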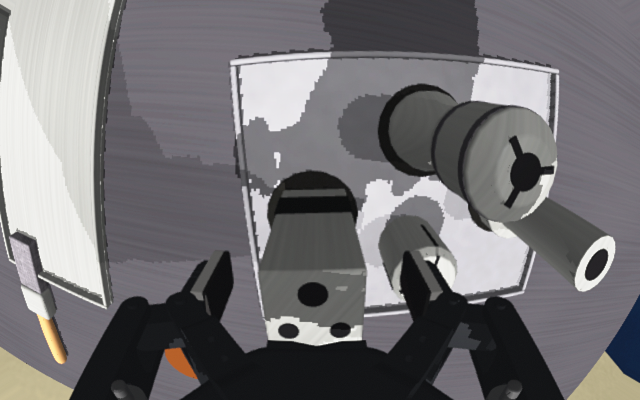

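The square holder's centre (315) lies midway between the fingers (316). Closing.

>>> drive_tool(
  dr=[
    [0, 0, 0],
    [0, 0, 0],
    [0, 0, 0],
    [0, 0, 0],
    [0, 0, 0],
    [0, 0, 0],
    [0, 0, 0],
    [0, 0, 0],
  ],
  xyz=[
    [0, 0, 0],
    [0, 0, 0],
    [0, 0, 0],
    [0, 0, 0],
    [0, 0, 0],
    [0, 0, 0],
    [0, 0, 0],
    [0, 0, 0],
  ],
  claw=[0.6, 0.4, 0.2, 0, -0.3, -1, -1, -1],
)

```text
t: 6.75
tool_pos: [0.5606, 0.2348, 0.2353]
orientation: [[-0.989, -0.145, 0.001], [-0.145, 0.989, -0.001], [-0.001, -0.001, -1.0]]
force: [-0.2, -2.0, 4.9]
finger_gap: 0.0416
```

```bash
python3 - <<'E'
from h import *
go([0.561,0.235,0.235],188.3)
im=r.capture("wrist");cv2.imwrite("pics/w5.png",im[:,:,::-1])
E
```

```text
t 6.8 pos [0.5606 0.2348 0.2353] yaw -171.64 tilt [ 0.0011 -0.0008] F [-0.2 -2.   4.9] gap 0.0416 q [ 16.6  21.8 -15.1  53.   -0.1   8.3]
tool shift [-0.0004  0.0001  0.0003]
drz 0.001
```

View pics/w5.png

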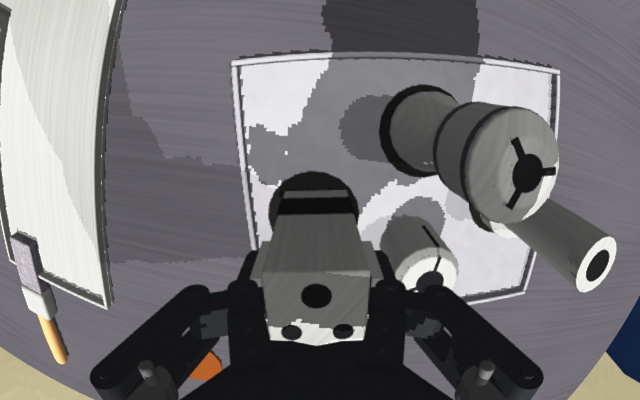

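Gripped: gap 41.6 mm, holder upright. Lifting and carrying it to the far slot of the side tray.

>>> drive_tool(
  dr=[
    [0, 0, 0],
    [0, 0, 0],
    [0, 0, 0],
    [0, 0, 0],
    [0, 0, 0.075],
    [0, 0, 0.075],
    [0, 0, 0.076],
    [0, 0, 0],
  ],
  xyz=[
    [0, 0, -0.01],
    [0, 0, -0.02],
    [0, 0, -0.025],
    [0, 0, -0.025],
    [0, -0.01, 0],
    [0, -0.02, 0],
    [0, -0.02, 0],
    [0, 0, 0],
  ],
  claw=[-1, -1, -1, -1, -1, -1, -1, -1],
)

```text
t: 7.6
tool_pos: [0.5621, 0.1836, 0.3133]
orientation: [[-0.997, 0.083, -0.004], [0.083, 0.997, -0.001], [0.004, -0.001, -1.0]]
force: [0.5, 0.9, -4.8]
finger_gap: 0.0415
```

```bash
python3 - <<'E'
from h import *
go([0.6,-0.007,0.31],175.4)
im=r.capture("scene");cv2.imwrite("pics/s1.png",im[100:300,250:500,::-1].repeat(3,0).repeat(3,1))
E
```

```text
t 7.6 pos [0.5621 0.1836 0.3133] yaw 175.27 tilt [-0.0038 -0.0008] F [ 0.5  0.9 -4.8] gap 0.0415 q [ 11.8  16.1 -12.7  61.5  -0.   16.6]
tool shift [-0.0536 -0.1868  0.0034]
drz -0.0024
```

View pics/s1.png

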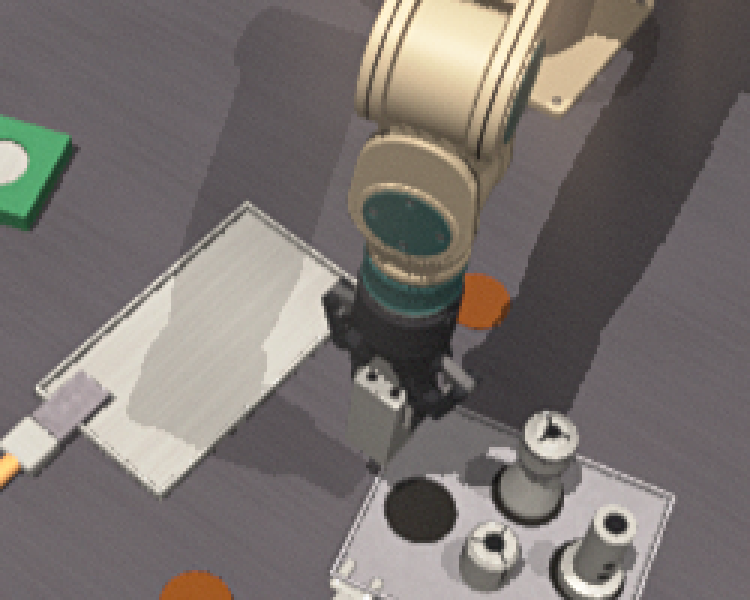

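>>> drive_tool(
  dr=[
    [0, 0, 0],
    [0, 0, 0],
    [0, 0, 0],
    [0, 0, 0],
    [0, 0, 0],
    [0, 0, 0],
    [0, 0, 0],
    [0, 0, 0],
  ],
  xyz=[
    [-0.006, -0.02, 0],
    [-0.01, -0.035, 0],
    [-0.01, -0.035, 0],
    [-0.01, -0.035, 0],
    [-0.01, -0.035, 0],
    [-0.007, -0.027, 0.01],
    [0, 0, 0.02],
    [0, 0, 0.02],
  ],
  claw=[-1, -1, -1, -1, -1, -1, -1, -1],
)

```text
t: 8.45
tool_pos: [0.6014, -0.0058, 0.264]
orientation: [[-0.997, 0.08, 0.0], [0.08, 0.997, 0.002], [-0.0, 0.002, -1.0]]
force: [-0.6, 1.0, -5.3]
finger_gap: 0.0412
```

```bash
python3 - <<'E'
from h import *
go([0.6,-0.007,0.2333],175.4)
a=r.calibration("scene");print("pad_sq",onz(a,390,270,.007))
im=r.capture("scene");cv2.imwrite("pics/s2.png",im[100:300,250:500,::-1].repeat(3,0).repeat(3,1))
E
```

```text
t 8.4 pos [ 0.6014 -0.0058  0.264 ] yaw 175.40 tilt [0.0004 0.0015] F [-0.6  1.  -5.3] gap 0.0412 q [ -6.7  19.6 -14.5  56.    0.1  -2.1]
tool shift [ 0.0013 -0.0013  0.0307]
drz 0.0
pad_sq [0.5598536  0.23436789 0.007     ]
```

View pics/s2.png

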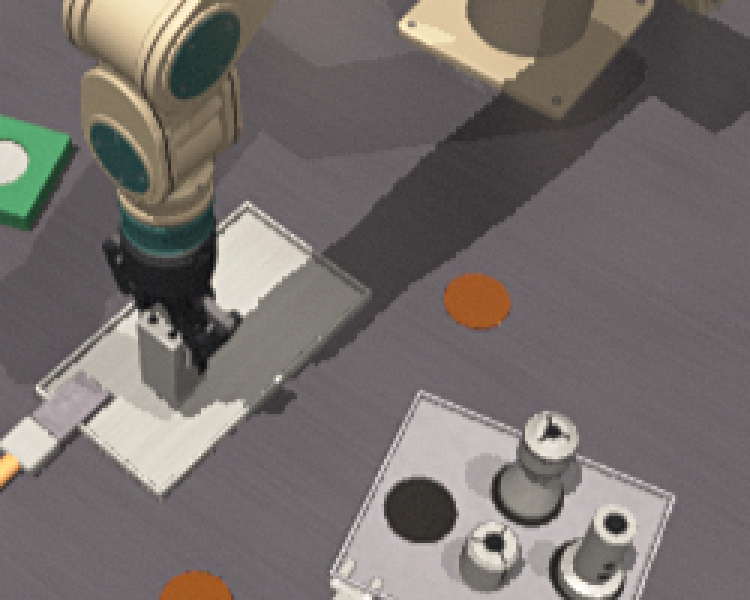

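>>> drive_tool(
  dr=[
    [0, 0, 0],
    [0, 0, 0],
    [0, 0, 0],
    [0, 0, 0],
    [0, 0, 0],
  ],
  xyz=[
    [0, 0, 0.013],
    [0, 0, 0.01],
    [0, 0, 0.005],
    [0, 0, 0.002],
    [0, 0, 0],
  ],
  claw=[-1, -1, -1, -1, -1],
)

```text
t: 9.0
tool_pos: [0.6012, -0.0053, 0.2349]
orientation: [[-0.997, 0.079, 0.0], [0.079, 0.997, 0.0], [-0.0, 0.0, -1.0]]
force: [0.3, -0.3, -5.1]
finger_gap: 0.0415
```

>>> drive_tool(
  dr=[
    [0, 0, 0],
    [0, 0, 0],
    [0, 0, 0],
  ],
  xyz=[
    [0, 0, 0.001],
    [0, 0, 0],
    [0, 0, 0],
  ],
  claw=[-1, -1, -1],
)

```text
t: 9.3
tool_pos: [0.6012, -0.0055, 0.2342]
orientation: [[-0.997, 0.08, 0.001], [0.08, 0.997, -0.0], [-0.001, -0.0, -1.0]]
force: [-0.0, -0.2, -5.1]
finger_gap: 0.0414
```

>>> drive_tool(
  dr=[
    [0, 0, 0],
    [0, 0, 0],
    [0, 0, 0],
    [0, 0, 0],
  ],
  xyz=[
    [0, 0, 0.001],
    [0, 0, 0.001],
    [0, 0, 0],
    [0, 0, 0],
  ],
  claw=[-1, -1, -1, -1],
)

```text
t: 9.7
tool_pos: [0.6012, -0.0055, 0.2323]
orientation: [[-0.997, 0.08, 0.001], [0.08, 0.997, -0.0], [-0.001, -0.0, -1.0]]
force: [-1.7, -0.6, 0.2]
finger_gap: 0.0415
```

Contact: the force on the tool has dropped to zero. Opening.

>>> drive_tool(
  dr=[
    [0, 0, 0],
    [0, 0, 0],
    [0, 0, 0],
    [0, 0, 0],
    [0, 0, 0],
    [0, 0, 0],
    [0, 0, 0],
    [0, 0, 0],
  ],
  xyz=[
    [0, 0, 0],
    [0, 0, 0],
    [0, 0, 0],
    [0, 0, 0],
    [0, 0, -0.02],
    [0, 0, -0.03],
    [0, 0, -0.04],
    [0, 0, -0.04],
  ],
  claw=[0.1, 0.3, 0.6, 1, 1, 1, 1, 1],
)

```text
t: 10.5
tool_pos: [0.6007, -0.0053, 0.3625]
orientation: [[-0.997, 0.08, -0.001], [0.08, 0.997, 0.0], [0.001, 0.0, -1.0]]
force: [0.7, -0.7, -1.1]
finger_gap: 0.0852
```

```bash
python3 - <<'E'
from h import *
go([0.489,0.299,0.362],175.4)
im=r.capture("wrist");cv2.imwrite("pics/w6.png",im[:,:,::-1])
E
```

```text
t 10.5 pos [ 0.6007 -0.0053  0.3625] yaw 175.43 tilt [-0.0012  0.0002] F [ 0.7 -0.7 -1.1] gap 0.0852 q [-6.7 14.8 -8.  67.2  0.  -2.1]
tool shift [0.1356 0.2945 0.0007]
drz 0.0005
```

View pics/w6.png

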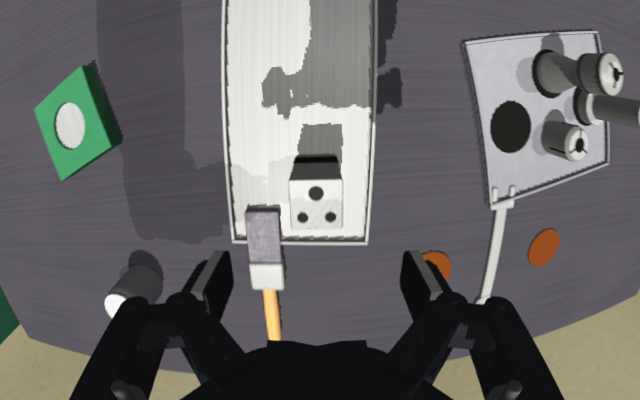

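The square holder stands in the tray at (316,200), clear of the brush head at (263,225). Next is the chuck.

>>> drive_tool(
  dr=[
    [0, 0, 0],
    [0, 0, 0],
    [0, 0, 0],
    [0, 0, 0],
    [0, 0, 0],
    [0, 0, 0],
    [0, 0, 0],
    [0, 0, 0],
  ],
  xyz=[
    [0.015, 0.03, 0],
    [0.02, 0.043, 0],
    [0.02, 0.043, 0],
    [0.02, 0.043, 0],
    [0.02, 0.043, 0],
    [0.02, 0.043, 0],
    [0.015, 0.035, 0],
    [0.006, 0.014, 0],
  ],
  claw=[1, 1, 1, 1, 1, 1, 1, 1],
)

```text
t: 11.35
tool_pos: [0.4875, 0.3012, 0.3617]
orientation: [[-0.997, 0.076, 0.0], [0.076, 0.997, 0.001], [-0.0, 0.001, -1.0]]
force: [0.6, 1.0, 0.3]
finger_gap: 0.0855
```

>>> drive_tool(
  dr=[
    [0, 0, 0],
    [0, 0, 0],
    [0, 0, 0],
  ],
  xyz=[
    [0, 0, 0.02],
    [0, 0, 0],
    [0, 0, 0],
  ],
  claw=[1, 1, 1],
)

```text
t: 11.65
tool_pos: [0.4889, 0.2978, 0.3413]
orientation: [[-0.997, 0.08, -0.001], [0.08, 0.997, -0.001], [0.001, -0.001, -1.0]]
force: [0.1, 0.3, 0.2]
finger_gap: 0.0855
```

```bash
python3 - <<'E'
from h import *
go([0.489,0.299,0.245],175.4)
im=r.capture("wrist");cv2.imwrite("pics/w7.png",im[:,:,::-1])
E
```

```text
t 11.7 pos [0.4889 0.2978 0.3413] yaw 175.39 tilt [-0.0013 -0.0009] F [0.1 0.3 0.2] gap 0.0855 q [ 24.9  12.9 -13.2  64.   -0.   29.5]
tool shift [-0.0001  0.0013  0.0963]
drz -0.0002
```

View pics/w7.png

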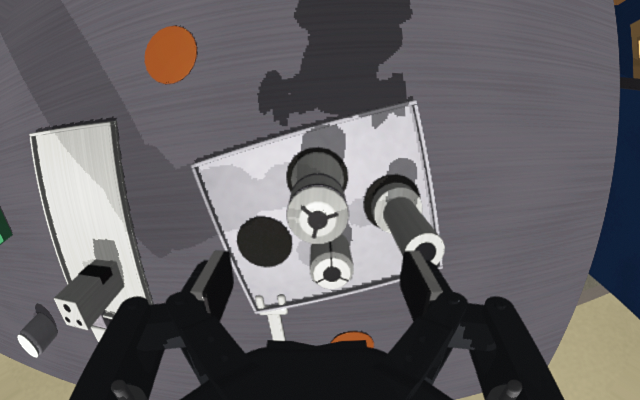

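```bash
python3 - <<'E'
from h import *
c=r.calibration("wrist")
im=cv2.imread("pics/w7.png");cv2.imwrite("pics/c5.png",cv2.resize(im[140:300,220:460],None,fx=3.3,fy=3.3,interpolation=2))
print("ch",onz(c,317.5,215,.111,True).round(4),"hole",onz(c,317.5,219,.111,True).round(4));print("ro",onz(c,427,249,.111,True).round(4));print("co",onz(c,331.5,273,.058,True).round(4));print("padsq",onz(c,265,241.5,.007,True).round(4))
E
```

```text
ch [0.4898 0.2978 0.111 ] hole [0.4929 0.2976 0.111 ]
ro [0.5257 0.3795 0.111 ]
co [0.574 0.305 0.058]
padsq [0.5607 0.2341 0.007 ]
```

View pics/c5.png

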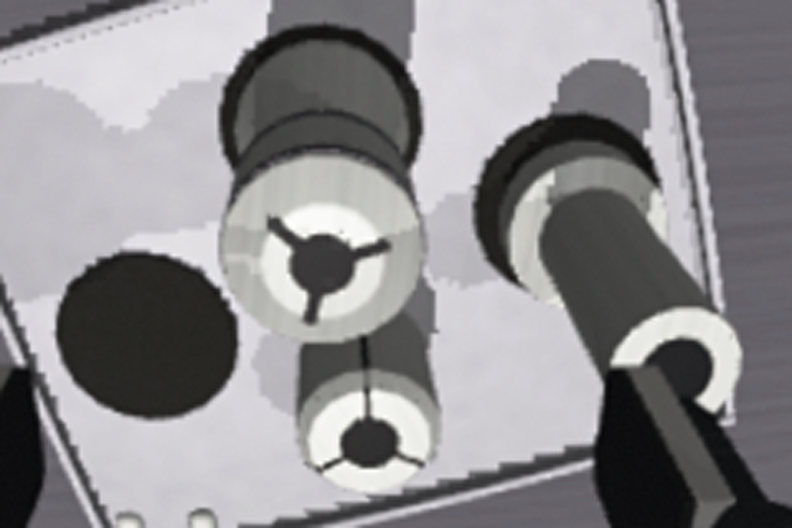

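>>> drive_tool(
  dr=[
    [0, 0, 0],
    [0, 0, 0],
    [0, 0, 0],
    [0, 0, 0],
    [0, 0, 0],
    [0, 0, 0],
    [0, 0, 0],
    [0, 0, 0],
  ],
  xyz=[
    [-0.001, 0, 0.015],
    [0, 0, 0.025],
    [0, 0, 0.025],
    [0, 0, 0.02],
    [0, 0, 0.01],
    [0, 0, 0.004],
    [0, 0, 0],
    [0, 0, 0],
  ],
  claw=[0.7, 0.7, 0.7, 0.7, 0.7, 0.7, 0.7, 0.7],
)

```text
t: 12.5
tool_pos: [0.4907, 0.2986, 0.244]
orientation: [[-0.997, 0.08, 0.002], [0.08, 0.997, 0.001], [-0.002, 0.001, -1.0]]
force: [-0.2, -0.3, 0.8]
finger_gap: 0.0726
```

```bash
python3 - <<'E'
from h import *
go([0.4895,0.298,0.242],175.4)
im=r.capture("wrist");cv2.imwrite("pics/w8.png",im[:,:,::-1])
E
```

```text
t 12.5 pos [0.4907 0.2986 0.244 ] yaw 175.41 tilt [0.002  0.0009] F [-0.2 -0.3  0.8] gap 0.0726 q [ 24.9  18.3 -19.1  52.5   0.   29.5]
tool shift [ 0.0011 -0.0006  0.002 ]
drz 0.0002
```

View pics/w8.png

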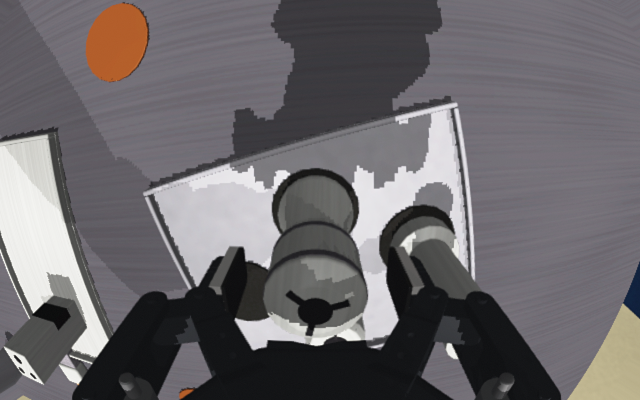

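>>> drive_tool(
  dr=[
    [0, 0, 0],
    [0, 0, 0],
    [0, 0, 0],
    [0, 0, 0],
    [0, 0, 0],
    [0, 0, 0],
    [0, 0, 0],
    [0, 0, 0],
  ],
  xyz=[
    [0.001, 0, 0.001],
    [0, 0, 0],
    [0, 0, 0],
    [0, 0, 0],
    [0, 0, 0],
    [0, 0, 0],
    [0, 0, 0],
    [0, 0, 0],
  ],
  claw=[0.5, 0.3, 0.15, 0, -0.3, -1, -1, -1],
)

```text
t: 13.35
tool_pos: [0.489, 0.2985, 0.2423]
orientation: [[-0.997, 0.08, 0.0], [0.08, 0.997, -0.0], [-0.0, -0.0, -1.0]]
force: [-1.3, -1.7, 5.2]
finger_gap: 0.0431
```

```bash
python3 - <<'E'
from h import *
go([0.4895,0.298,0.242],175.4)
im=r.capture("wrist");cv2.imwrite("pics/w9.png",im[:,:,::-1])
E
```

```text
t 13.3 pos [0.489  0.2985 0.2423] yaw 175.42 tilt [ 0.0004 -0.    ] F [-1.3 -1.7  5.2] gap 0.0431 q [ 24.9  18.3 -19.3  52.3  -0.   29.5]
tool shift [-0.0005 -0.0004  0.0003]
drz 0.0004
```

View pics/w9.png

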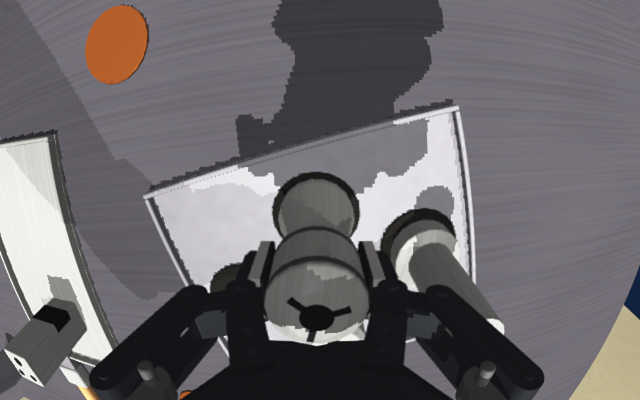

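>>> drive_tool(
  dr=[
    [0, 0, 0],
    [0, 0, 0],
    [0, 0, 0],
    [0, 0, 0],
    [0, 0, 0],
    [0, 0, 0],
    [0, 0, 0],
    [0, 0, 0],
  ],
  xyz=[
    [0, 0, -0.01],
    [0, 0, -0.02],
    [0, 0, -0.025],
    [0, 0, -0.02],
    [0.002, -0.02, 0],
    [0.003, -0.03, 0],
    [0.003, -0.035, 0],
    [0.003, -0.035, 0],
  ],
  claw=[-1, -1, -1, -1, -1, -1, -1, -1],
)

```text
t: 14.2
tool_pos: [0.4668, 0.1781, 0.3153]
orientation: [[-0.997, 0.079, -0.003], [0.079, 0.997, -0.001], [0.003, -0.001, -1.0]]
force: [0.7, -0.4, -3.4]
finger_gap: 0.0428
```

>>> drive_tool(
  dr=[
    [0, 0, 0],
    [0, 0, 0],
    [0, 0, 0],
    [0, 0, 0],
    [0, 0, 0],
    [0, 0, 0],
    [0, 0, 0],
    [0, 0, 0],
  ],
  xyz=[
    [0.003, -0.035, 0],
    [0.003, -0.035, 0],
    [0.003, -0.035, 0],
    [0.003, -0.035, 0],
    [0.003, -0.03, 0],
    [0, -0.005, 0],
    [0, 0, 0.02],
    [0, 0, 0.02],
  ],
  claw=[-1, -1, -1, -1, -1, -1, -1, -1],
)

```text
t: 15.0
tool_pos: [0.4391, 0.0061, 0.2761]
orientation: [[-0.997, 0.081, 0.001], [0.081, 0.997, 0.0], [-0.001, 0.0, -1.0]]
force: [-0.2, 0.3, -4.7]
finger_gap: 0.0429
```

>>> drive_tool(
  dr=[
    [0, 0, 0],
    [0, 0, 0],
    [0, 0, 0],
  ],
  xyz=[
    [0, 0, 0.01],
    [0, 0, 0],
    [0, 0, 0],
  ],
  claw=[-1, -1, -1],
)

```text
t: 15.3
tool_pos: [0.4393, 0.0067, 0.2666]
orientation: [[-0.997, 0.079, -0.001], [0.079, 0.997, 0.0], [0.001, 0.0, -1.0]]
force: [-0.3, -0.1, -4.4]
finger_gap: 0.0429
```

```bash
python3 - <<'E'
from h import *
go([0.440,0.006,0.2393],175.4)
im=r.capture("scene");cv2.imwrite("pics/s3.png",im[100:300,250:500,::-1].repeat(3,0).repeat(3,1))
E
```

```text
t 15.3 pos [0.4393 0.0067 0.2666] yaw 175.46 tilt [-0.0007  0.0002] F [-0.3 -0.1 -4.4] gap 0.0429 q [ -7.6   4.1 -33.8  52.1   0.   -3. ]
tool shift [-0.0007 -0.0007  0.0273]
drz 0.001
```

View pics/s3.png

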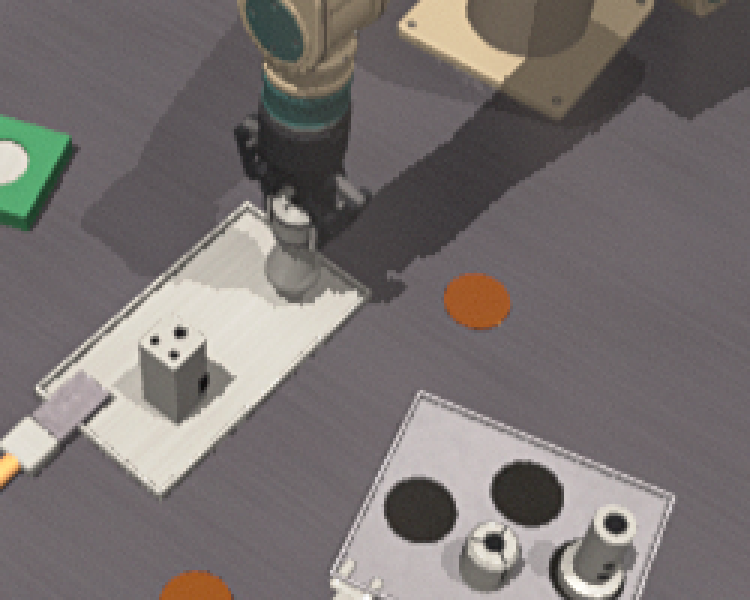

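>>> drive_tool(
  dr=[
    [0, 0, 0],
    [0, 0, 0],
    [0, 0, 0],
    [0, 0, 0],
    [0, 0, 0],
    [0, 0, 0],
  ],
  xyz=[
    [0, 0, 0.012],
    [0, 0, 0.008],
    [0, 0, 0.004],
    [0, 0, 0.002],
    [0, 0, 0.001],
    [0, 0, 0],
  ],
  claw=[-1, -1, -1, -1, -1, -1],
)

```text
t: 15.95
tool_pos: [0.4395, 0.0065, 0.2397]
orientation: [[-0.997, 0.08, -0.0], [0.08, 0.997, 0.0], [0.0, 0.0, -1.0]]
force: [-0.6, -0.6, -3.8]
finger_gap: 0.0425
```

```bash
python3 - <<'E'
from h import *
go([0.440,0.006,0.2393],175.4)
a=r.calibration("scene");print("pad_ch",onz(a,425.7,264,.007))
E
```

```text
t 15.9 pos [0.4395 0.0065 0.2397] yaw 175.43 tilt [-0.  0.] F [-0.6 -0.6 -3.8] gap 0.0425 q [ -7.6   6.2 -35.5  48.3   0.   -3. ]
tool shift [-0.0005 -0.0004  0.0004]
drz 0.0005
pad_ch [0.48838766 0.29872932 0.007     ]
```

>>> drive_tool(
  dr=[
    [0, 0, 0],
    [0, 0, 0],
    [0, 0, 0],
  ],
  xyz=[
    [0, 0, 0.001],
    [0, 0, 0],
    [0, 0, 0],
  ],
  claw=[-1, -1, -1],
)

```text
t: 16.25
tool_pos: [0.4398, 0.0064, 0.2392]
orientation: [[-0.997, 0.08, 0.001], [0.08, 0.997, -0.0], [-0.001, -0.0, -1.0]]
force: [-1.0, -0.7, -0.2]
finger_gap: 0.0427
```

Contact. Releasing and heading for the round holder.

>>> drive_tool(
  dr=[
    [0, 0, 0],
    [0, 0, 0],
    [0, 0, 0],
    [0, 0, 0],
    [0, 0, 0],
    [0, 0, 0],
    [0, 0, 0],
    [0, 0, 0],
  ],
  xyz=[
    [0, 0, 0],
    [0, 0, 0],
    [0, 0, 0],
    [0, 0, 0],
    [0, 0, -0.02],
    [0, 0, -0.03],
    [0, 0, -0.04],
    [0, 0, -0.03],
  ],
  claw=[0.1, 0.3, 0.6, 1, 1, 1, 1, 1],
)

```text
t: 17.05
tool_pos: [0.4397, 0.0065, 0.3608]
orientation: [[-0.997, 0.08, 0.002], [0.08, 0.997, -0.0], [-0.002, -0.0, -1.0]]
force: [0.2, -0.4, -0.0]
finger_gap: 0.0855
```

```bash
python3 - <<'E'
from h import *
go([0.526,0.3785,0.35],175.4)
im=r.capture("wrist");cv2.imwrite("pics/w10.png",im[:,:,::-1])
E
```

```text
t 17.1 pos [0.4397 0.0065 0.3608] yaw 175.43 tilt [ 0.0017 -0.0002] F [ 0.2 -0.4 -0. ] gap 0.0855 q [ -7.6  -1.5 -26.9  64.5   0.   -3. ]
tool shift [-0.0564  0.3777  0.0109]
drz 0.0005
```

View pics/w10.png

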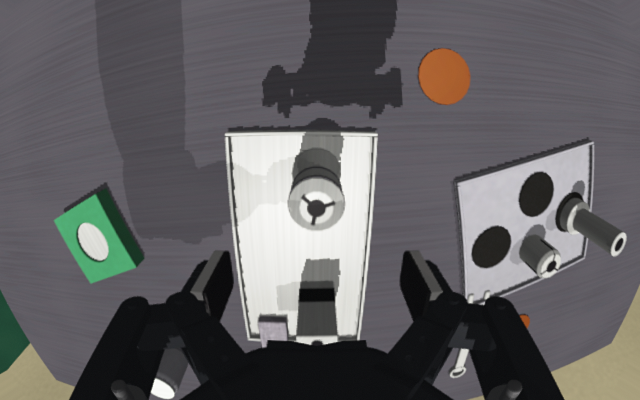

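The chuck stands in the tray at (316,205). Moving to the round holder.

>>> drive_tool(
  dr=[
    [0, 0, 0],
    [0, 0, 0],
    [0, 0, 0],
    [0, 0, 0],
    [0, 0, 0],
    [0, 0, 0],
    [0, 0, 0],
    [0, 0, 0],
  ],
  xyz=[
    [-0.004, 0.025, 0],
    [-0.006, 0.042, 0],
    [-0.006, 0.042, 0],
    [-0.006, 0.042, 0],
    [-0.006, 0.042, 0],
    [-0.006, 0.042, 0],
    [-0.006, 0.042, 0],
    [-0.006, 0.042, 0],
  ],
  claw=[1, 1, 1, 1, 1, 1, 1, 1],
)

```text
t: 17.9
tool_pos: [0.5108, 0.3227, 0.3584]
orientation: [[-0.997, 0.079, 0.0], [0.079, 0.997, -0.0], [-0.0, -0.0, -1.0]]
force: [0.4, -0.9, 0.8]
finger_gap: 0.0855
```

>>> drive_tool(
  dr=[
    [0, 0, 0],
    [0, 0, 0],
    [0, 0, 0],
    [0, 0, 0],
    [0, 0, 0],
  ],
  xyz=[
    [-0.006, 0.04, 0],
    [-0.004, 0.018, 0],
    [0, 0, 0.02],
    [0, 0, 0],
    [0, 0, 0],
  ],
  claw=[1, 1, 1, 1, 1],
)

```text
t: 18.4
tool_pos: [0.5249, 0.3775, 0.3378]
orientation: [[-0.997, 0.08, -0.002], [0.08, 0.997, -0.001], [0.002, -0.001, -1.0]]
force: [0.3, -0.1, -0.2]
finger_gap: 0.0854
```

```bash
python3 - <<'E'
from h import *
go([0.526,0.3785,0.25],175.4)
im=r.capture("wrist");cv2.imwrite("pics/w11.png",im[:,:,::-1])
E
```

```text
t 18.4 pos [0.5249 0.3775 0.3378] yaw 175.42 tilt [-0.0021 -0.0013] F [ 0.3 -0.1 -0.2] gap 0.0854 q [30.  20.3 -3.7 66.2 -0.  34.6]
tool shift [-0.0012  0.0012  0.0878]
drz 0.0004
```

View pics/w11.png

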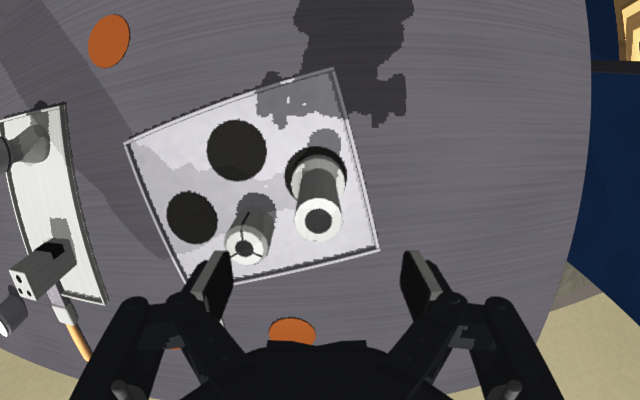

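>>> drive_tool(
  dr=[
    [0, 0, 0],
    [0, 0, 0],
    [0, 0, 0],
    [0, 0, 0],
    [0, 0, 0],
    [0, 0, 0],
    [0, 0, 0],
    [0, 0, 0],
  ],
  xyz=[
    [-0.001, 0.001, 0.015],
    [0, 0, 0.025],
    [0, 0, 0.025],
    [0, 0, 0.02],
    [0, 0, 0.012],
    [0, 0, 0.005],
    [0, 0, 0],
    [0, 0, 0],
  ],
  claw=[0.8, 0.7, 0.7, 0.7, 0.7, 0.7, 0.6, 0.6],
)

```text
t: 19.25
tool_pos: [0.527, 0.3789, 0.2378]
orientation: [[-0.997, 0.08, 0.002], [0.08, 0.997, 0.001], [-0.002, 0.001, -1.0]]
force: [0.3, 0.4, -0.6]
finger_gap: 0.0687
```

```bash
python3 - <<'E'
from h import *
c=r.calibration("wrist")
go([0.526,0.378,0.236],175.4)
im=r.capture("wrist");cv2.imwrite("pics/w12.png",im[:,:,::-1])
E
```

```text
t 19.2 pos [0.527  0.3789 0.2378] yaw 175.42 tilt [0.0016 0.001 ] F [ 0.3  0.4 -0.6] gap 0.0687 q [30.  25.3 -9.4 55.1  0.  34.6]
tool shift [ 0.0009 -0.001   0.0017]
drz 0.0003
```

View pics/w12.png

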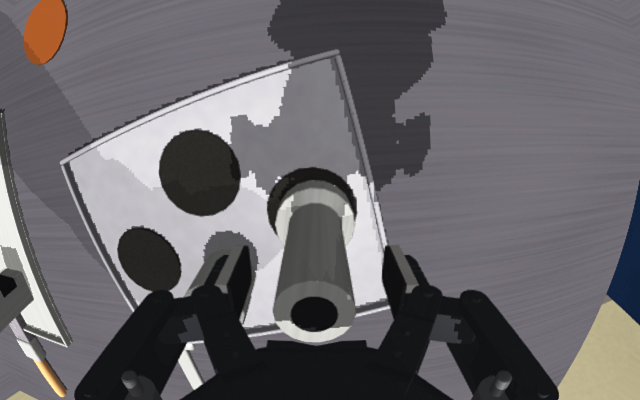

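>>> drive_tool(
  dr=[
    [0, 0, 0],
    [0, 0, 0],
    [0, 0, 0],
    [0, 0, 0],
    [0, 0, 0],
    [0, 0, 0],
    [0, 0, 0],
    [0, 0, 0],
  ],
  xyz=[
    [0.001, -0.001, 0.001],
    [0, 0, 0],
    [0, 0, 0],
    [0, 0, 0],
    [0, 0, 0],
    [0, 0, 0],
    [0, 0, 0],
    [0, 0, 0],
  ],
  claw=[0.4, 0.2, 0, -0.1, -0.2, -0.4, -1, -1],
)

```text
t: 20.1
tool_pos: [0.5255, 0.3781, 0.236]
orientation: [[-0.997, 0.08, 0.0], [0.08, 0.997, 0.001], [-0.0, 0.001, -1.0]]
force: [-0.1, 0.9, 1.5]
finger_gap: 0.0321
```

>>> drive_tool(
  dr=[
    [0, 0, 0],
    [0, 0, 0],
  ],
  xyz=[
    [0, 0, 0],
    [0, 0, 0],
  ],
  claw=[-1, -1],
)

```text
t: 20.3
tool_pos: [0.5255, 0.3781, 0.236]
orientation: [[-0.997, 0.08, 0.0], [0.08, 0.997, 0.001], [-0.0, 0.001, -1.0]]
force: [-0.2, 0.4, 2.2]
finger_gap: 0.0321
```

```bash
python3 - <<'E'
from h import *
go([0.520,-0.001,0.233],175.4)
im=r.capture("wrist");cv2.imwrite("pics/w13.png",im[:,:,::-1])
E
```

```text
t 20.3 pos [0.5255 0.3781 0.236 ] yaw 175.44 tilt [0.0005 0.0008] F [-0.2  0.4  2.2] gap 0.0321 q [30.  25.3 -9.7 54.9  0.  34.6]
tool shift [-0.0247 -0.3783  0.0027]
drz 0.0006
```

View pics/w13.png

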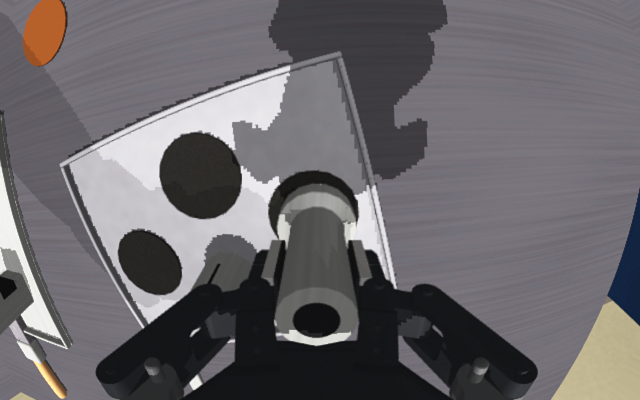

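>>> drive_tool(
  dr=[
    [0, 0, 0],
    [0, 0, 0],
    [0, 0, 0],
    [0, 0, 0],
    [0, 0, 0],
    [0, 0, 0],
    [0, 0, 0],
    [0, 0, 0],
  ],
  xyz=[
    [0, 0, -0.01],
    [0, 0, -0.02],
    [0, 0, -0.03],
    [0, 0, -0.03],
    [-0.002, -0.02, 0],
    [-0.002, -0.03, 0],
    [-0.002, -0.035, 0],
    [-0.002, -0.035, 0],
  ],
  claw=[-1, -1, -1, -1, -1, -1, -1, -1],
)

```text
t: 21.15
tool_pos: [0.5224, 0.2554, 0.3239]
orientation: [[-0.997, 0.079, -0.004], [0.079, 0.997, -0.003], [0.003, -0.003, -1.0]]
force: [-0.1, -0.7, -3.6]
finger_gap: 0.032
```

>>> drive_tool(
  dr=[
    [0, 0, 0],
    [0, 0, 0],
    [0, 0, 0],
    [0, 0, 0],
    [0, 0, 0],
    [0, 0, 0],
    [0, 0, 0],
    [0, 0, 0],
  ],
  xyz=[
    [-0.002, -0.035, 0],
    [-0.003, -0.035, 0],
    [-0.003, -0.035, 0],
    [-0.003, -0.035, 0],
    [-0.003, -0.035, 0],
    [-0.003, -0.035, 0],
    [0, -0.03, 0],
    [0, -0.018, 0],
  ],
  claw=[-1, -1, -1, -1, -1, -1, -1, -1],
)

```text
t: 21.95
tool_pos: [0.5183, -0.0036, 0.324]
orientation: [[-0.997, 0.082, -0.004], [0.082, 0.997, -0.001], [0.004, -0.002, -1.0]]
force: [-0.3, 0.9, -3.5]
finger_gap: 0.0323
```

>>> drive_tool(
  dr=[
    [0, 0, 0],
    [0, 0, 0],
    [0, 0, 0],
    [0, 0, 0],
    [0, 0, 0],
  ],
  xyz=[
    [0, 0, 0.015],
    [0, 0, 0.02],
    [0, 0, 0.02],
    [0, 0, 0],
    [0, 0, 0],
  ],
  claw=[-1, -1, -1, -1, -1],
)

```text
t: 22.45
tool_pos: [0.5188, -0.0013, 0.2696]
orientation: [[-0.997, 0.08, -0.004], [0.08, 0.997, -0.0], [0.004, -0.0, -1.0]]
force: [0.2, 0.3, -2.9]
finger_gap: 0.0324
```

```bash
python3 - <<'E'
from h import *
go([0.520,-0.001,0.233],175.4)
im=r.capture("scene");cv2.imwrite("pics/s4.png",im[100:300,250:500,::-1].repeat(3,0).repeat(3,1))
E
```

```text
t 22.4 pos [ 0.5188 -0.0013  0.2696] yaw 175.40 tilt [-0.0038 -0.    ] F [ 0.2  0.3 -2.9] gap 0.0324 q [ -7.3  11.7 -24.4  54.1  -0.   -2.7]
tool shift [-0.0013  0.0004  0.0366]
drz -0.0
```

View pics/s4.png

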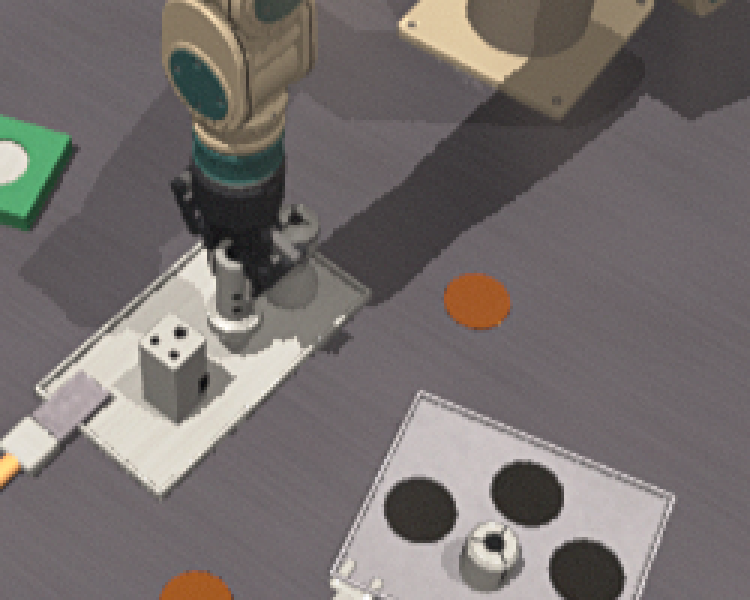

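>>> drive_tool(
  dr=[
    [0, 0, 0],
    [0, 0, 0],
    [0, 0, 0],
    [0, 0, 0],
    [0, 0, 0],
    [0, 0, 0],
    [0, 0, 0],
  ],
  xyz=[
    [-0.001, 0, 0.015],
    [0, 0, 0.01],
    [0, 0, 0.005],
    [0, 0, 0.003],
    [0, 0, 0.002],
    [0, 0, 0],
    [0, 0, 0],
  ],
  claw=[-1, -1, -1, -1, -1, -1, -1],
)

```text
t: 23.2
tool_pos: [0.5213, -0.0011, 0.236]
orientation: [[-0.997, 0.08, 0.001], [0.08, 0.997, -0.0], [-0.001, -0.0, -1.0]]
force: [0.7, 0.1, -4.1]
finger_gap: 0.0321
```

>>> drive_tool(
  dr=[
    [0, 0, 0],
    [0, 0, 0],
    [0, 0, 0],
  ],
  xyz=[
    [0, 0, 0.001],
    [0, 0, 0],
    [0, 0, 0],
  ],
  claw=[-1, -1, -1],
)

```text
t: 23.5
tool_pos: [0.5211, -0.001, 0.2348]
orientation: [[-0.997, 0.08, 0.0], [0.08, 0.997, -0.0], [-0.0, -0.0, -1.0]]
force: [-0.4, 0.0, -3.4]
finger_gap: 0.0323
```

```bash
python3 - <<'E'
from h import *
go([0.520,-0.001,0.233],175.4)
a=r.calibration("scene");print("pad_ro",onz(a,445.7,290.7,.007))
E
```

```text
t 23.5 pos [ 0.5211 -0.001   0.2348] yaw 175.43 tilt [ 0.0001 -0.    ] F [-0.4  0.  -3.4] gap 0.0323 q [ -7.2  14.2 -26.2  49.6   0.   -2.7]
tool shift [ 0.0011 -0.      0.0018]
drz 0.0005
pad_ro [0.52197811 0.37738595 0.007     ]
```

>>> drive_tool(
  dr=[
    [0, 0, 0],
    [0, 0, 0],
    [0, 0, 0],
    [0, 0, 0],
  ],
  xyz=[
    [0, 0, 0.001],
    [0, 0, 0.001],
    [0, 0, 0],
    [0, 0, 0],
  ],
  claw=[-1, -1, -1, -1],
)

```text
t: 23.9
tool_pos: [0.5213, -0.0011, 0.233]
orientation: [[-0.997, 0.08, 0.0], [0.08, 0.997, -0.0], [-0.0, -0.0, -1.0]]
force: [-0.8, 0.1, 0.2]
finger_gap: 0.0318
```

>>> drive_tool(
  dr=[
    [0, 0, 0],
    [0, 0, 0],
    [0, 0, 0],
    [0, 0, 0],
    [0, 0, 0],
    [0, 0, 0],
    [0, 0, 0],
    [0, 0, 0],
  ],
  xyz=[
    [0, 0, 0],
    [0, 0, 0],
    [0, 0, 0],
    [0, 0, 0],
    [0, 0, -0.02],
    [0, 0, -0.03],
    [0, 0, -0.04],
    [0, 0, -0.04],
  ],
  claw=[-0.1, 0.2, 0.5, 0.8, 0.8, 0.8, 0.8, 0.8],
)

```text
t: 24.7
tool_pos: [0.5207, -0.001, 0.3636]
orientation: [[-0.997, 0.08, -0.001], [0.08, 0.997, 0.0], [0.001, 0.0, -1.0]]
force: [0.5, -0.7, -0.4]
finger_gap: 0.0767
```

```bash
python3 - <<'E'
from h import *
go([0.573,0.305,0.36],175.4)
im=r.capture("wrist");cv2.imwrite("pics/w14.png",im[:,:,::-1])
im=r.capture("scene");cv2.imwrite("pics/s5.png",im[100:300,250:500,::-1].repeat(3,0).repeat(3,1))
E
```

```text
t 24.7 pos [ 0.5207 -0.001   0.3636] yaw 175.43 tilt [-0.0011  0.0002] F [ 0.5 -0.7 -0.4] gap 0.0767 q [ -7.2   6.8 -17.7  65.5   0.   -2.7]
tool shift [-0.0277  0.3092  0.0036]
drz 0.0005
```

View pics/w14.png

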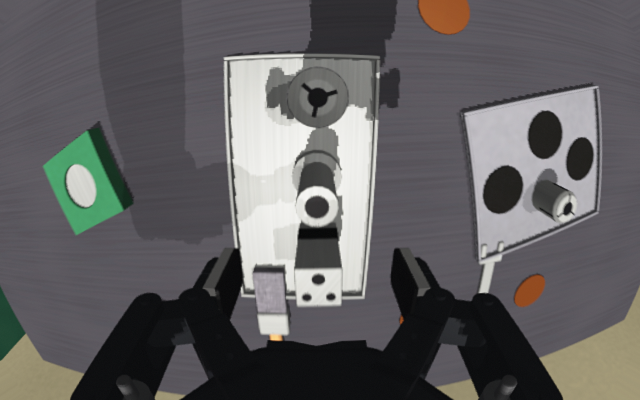

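View pics/s5.png

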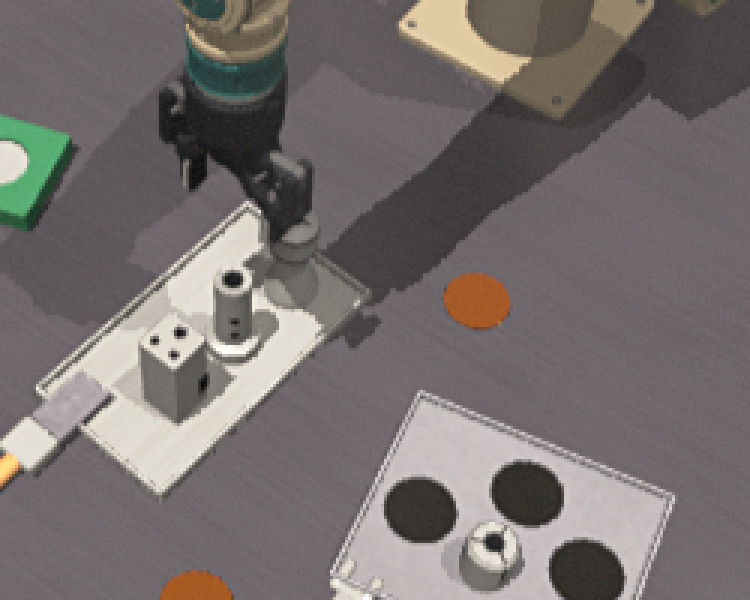

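All three holders stand in the side tray: chuck (317,97), round (317,205), square (318,280). Next is the collet at (556,202). I'll also measure the three bare pads.

>>> drive_tool(
  dr=[
    [0, 0, 0],
    [0, 0, 0],
    [0, 0, 0],
    [0, 0, 0],
    [0, 0, 0],
    [0, 0, 0],
    [0, 0, 0],
    [0, 0, 0],
  ],
  xyz=[
    [-0.003, 0.025, 0],
    [-0.004, 0.042, 0],
    [-0.004, 0.042, 0],
    [-0.004, 0.042, 0],
    [-0.004, 0.042, 0],
    [-0.004, 0.042, 0],
    [-0.004, 0.042, 0],
    [-0.001, 0.032, 0],
  ],
  claw=[1, 1, 1, 1, 1, 1, 1, 1],
)

```text
t: 25.6
tool_pos: [0.5738, 0.3071, 0.3619]
orientation: [[-0.997, 0.079, -0.0], [0.079, 0.997, 0.0], [0.0, 0.0, -1.0]]
force: [0.8, -0.3, -0.4]
finger_gap: 0.0852
```

>>> drive_tool(
  dr=[
    [0, 0, 0],
    [0, 0, 0],
    [0, 0, 0],
    [0, 0, 0],
    [0, 0, 0],
  ],
  xyz=[
    [0, 0, 0.02],
    [0, 0, 0.03],
    [0, 0, 0.01],
    [0, 0, 0],
    [0, 0, 0],
  ],
  claw=[1, 1, 1, 1, 1],
)

```text
t: 26.1
tool_pos: [0.5739, 0.3045, 0.3031]
orientation: [[-0.997, 0.08, 0.0], [0.08, 0.997, 0.0], [-0.0, 0.0, -1.0]]
force: [0.9, 0.3, 0.7]
finger_gap: 0.0853
```

```bash
python3 - <<'E'
from h import *
go([0.573,0.305,0.19],175.4)
im=r.capture("wrist");cv2.imwrite("pics/w15.png",im[:,:,::-1])
c=r.calibration("wrist")
im2=r.capture("scene");cv2.imwrite("pics/s6.png",im2[:,:,::-1]);a=r.calibration("scene")
def pads(im,c,f,box):
    m=(im.max(2)<60).astype(np.uint8);mm=np.zeros_like(m);x0,y0,x1,y1=box;mm[y0:y1,x0:x1]=m[y0:y1,x0:x1]
    for k in cv2.findContours(mm,0,2)[0]:
        if cv2.contourArea(k)<250:continue
        P=np.array([onz(c,u,v,.007,f)[:2] for u,v in k.reshape(-1,2).astype(float)],np.float32)
        (x,y),rr=cv2.minEnclosingCircle(P);print(cv2.minEnclosingCircle(k)[0],round(x,4),round(y,4),round(rr,4),P.min(0).round(3),P.max(0).round(3),"mid",((P.min(0)+P.max(0))/2).round(4))
print("scene");pads(im2,a,False,(370,230,475,320))
print("wrist");pads(im,c,True,(60,20,600,245))
E
```

```text
t 26.1 pos [0.5739 0.3045 0.3031] yaw 175.40 tilt [0.0002 0.0001] F [0.9 0.3 0.7] gap 0.0853 q [22.3 22.  -5.6 62.3 -0.  26.8]
tool shift [0.001  0.0004 0.1131]
drz 0.0001
scene
(389.5684814453125, 269.8561706542969) 0.5598 0.2331 0.03 [0.53  0.204] [0.589 0.263] mid [0.5596 0.2331]
(426.0, 265.0) 0.4804 0.2993 0.1173 [0.363 0.187] [0.553 0.406] mid [0.4579 0.2968]
wrist
(237.5552215576172, 178.2607421875) 0.562 0.2326 0.0315 [0.531 0.202] [0.593 0.263] mid [0.5617 0.2328]
(391.9358825683594, 126.47435760498047) 0.5261 0.375 0.0315 [0.495 0.344] [0.557 0.405] mid [0.526  0.3749]
(300.5, 94.0) 0.4925 0.2973 0.0316 [0.461 0.266] [0.523 0.329] mid [0.4921 0.2973]
```

View pics/w15.png

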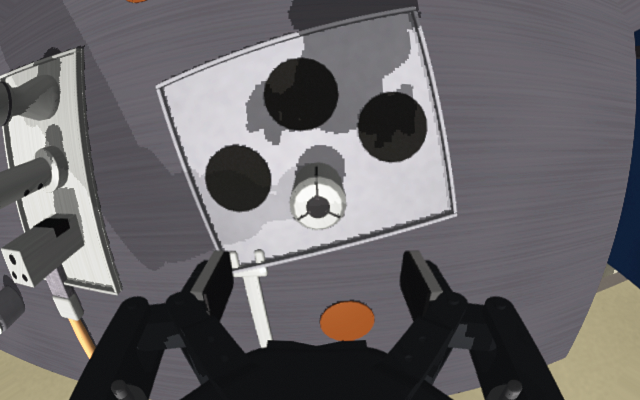

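```bash
python3 - <<'E'
from h import *
c=r.calibration("wrist");print(onz(c,318,205,.058,True),onz(c,318,203,.058,True))
cv2.imwrite("pics/c6.png",cv2.resize(cv2.imread("pics/w15.png")[140:240,270:370],None,fx=5,fy=5,interpolation=2))
E
```

```text
[0.5740737 0.3056031 0.058    ] [0.57249016 0.305727   0.058     ]
```

View pics/c6.png

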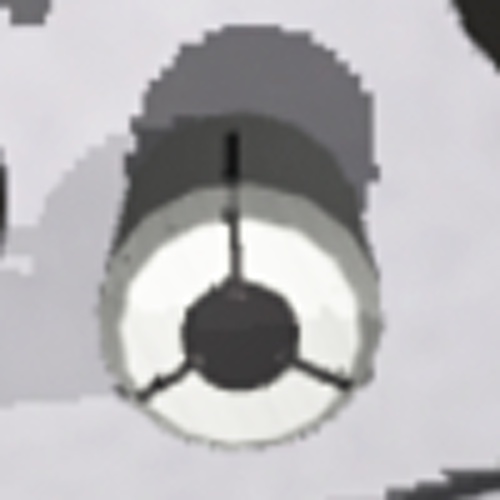

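>>> drive_tool(
  dr=[
    [0, 0, 0],
    [0, 0, 0],
    [0, 0, 0],
    [0, 0, 0],
    [0, 0, 0],
    [0, 0, 0],
    [0, 0, 0],
    [0, 0, 0],
  ],
  xyz=[
    [0, 0, 0.02],
    [0, 0, 0.025],
    [0, 0, 0.025],
    [0, 0, 0.02],
    [0, 0, 0.01],
    [0, 0, 0],
    [0, 0, 0],
    [0, 0, 0],
  ],
  claw=[1, 1, 1, 1, 1, 1, 1, 1],
)

```text
t: 27.0
tool_pos: [0.5746, 0.3051, 0.2046]
orientation: [[-0.997, 0.08, 0.003], [0.08, 0.997, 0.001], [-0.003, 0.001, -1.0]]
force: [1.0, 1.6, -0.4]
finger_gap: 0.0855
```

```bash
python3 - <<'E'
from h import *
go([0.573,0.305,0.186],175.4)
im=r.capture("wrist");cv2.imwrite("pics/w16.png",im[:,:,::-1])
E
```

```text
t 27.0 pos [0.5746 0.3051 0.2046] yaw 175.42 tilt [0.003  0.0012] F [ 1.   1.6 -0.4] gap 0.0855 q [ 22.3  27.4 -10.8  51.6  -0.   26.9]
tool shift [ 0.0016 -0.0002  0.0185]
drz 0.0004
```

View pics/w16.png

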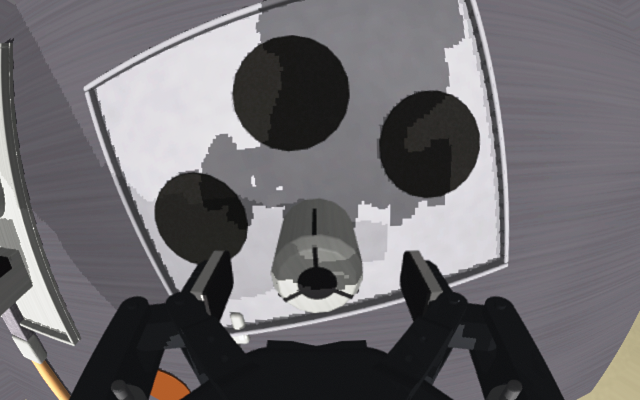

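>>> drive_tool(
  dr=[
    [0, 0, 0],
    [0, 0, 0],
    [0, 0, 0],
    [0, 0, 0],
    [0, 0, 0],
    [0, 0, 0],
    [0, 0, 0],
    [0, 0, 0],
  ],
  xyz=[
    [0.001, 0, 0.01],
    [0, 0, 0.008],
    [0, 0, 0],
    [0, 0, 0],
    [0, 0, 0],
    [0, 0, 0],
    [0, 0, 0],
    [0, 0, 0],
  ],
  claw=[1, 1, 0.6, 0.4, 0.2, 0, -0.3, -1],
)

```text
t: 27.85
tool_pos: [0.5729, 0.305, 0.1852]
orientation: [[-0.997, 0.08, 0.001], [0.08, 0.997, 0.001], [-0.001, 0.001, -1.0]]
force: [0.1, 0.3, 1.0]
finger_gap: 0.0426
```

>>> drive_tool(
  dr=[
    [0, 0, 0],
    [0, 0, 0],
  ],
  xyz=[
    [0, 0, 0],
    [0, 0, 0],
  ],
  claw=[-1, -1],
)

```text
t: 28.05
tool_pos: [0.5729, 0.305, 0.1852]
orientation: [[-0.997, 0.08, 0.001], [0.08, 0.997, 0.001], [-0.001, 0.001, -1.0]]
force: [-1.1, -0.1, 3.1]
finger_gap: 0.0426
```

```bash
python3 - <<'E'
from h import *
go([0.505,-0.305,0.25],175.4)
im=r.capture("wrist");cv2.imwrite("pics/w17.png",im[:,:,::-1])
E
```

```text
t 28.1 pos [0.5729 0.305  0.1852] yaw 175.43 tilt [0.0008 0.0005] F [-1.1 -0.1  3.1] gap 0.0426 q [ 22.3  28.6 -11.7  49.7   0.   26.9]
tool shift [ 0.019  -0.6134 -0.0652]
drz 0.0005
```

View pics/w17.png

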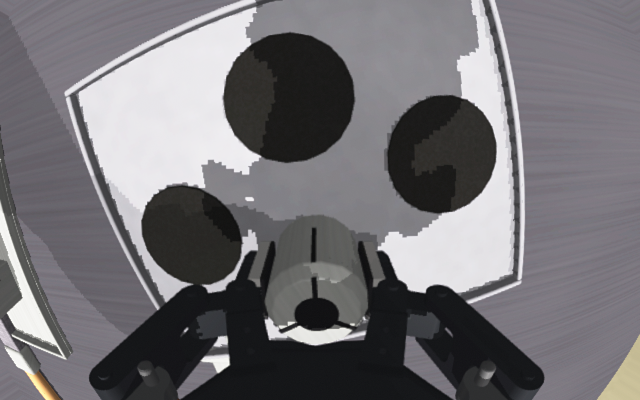

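>>> drive_tool(
  dr=[
    [0, 0, 0],
    [0, 0, 0],
    [0, 0, 0],
    [0, 0, 0],
    [0, 0, 0],
    [0, 0, 0],
    [0, 0, 0],
    [0, 0, 0],
  ],
  xyz=[
    [0, 0, -0.01],
    [0, 0, -0.02],
    [0, 0, -0.035],
    [0, 0, -0.035],
    [0, 0, -0.03],
    [0, 0, -0.02],
    [0.001, -0.025, 0],
    [0.001, -0.035, 0],
  ],
  claw=[-1, -1, -1, -1, -1, -1, -1, -1],
)

```text
t: 28.9
tool_pos: [0.5658, 0.2456, 0.3356]
orientation: [[-0.997, 0.077, 0.002], [0.077, 0.997, 0.0], [-0.002, 0.0, -1.0]]
force: [0.4, -1.2, -3.1]
finger_gap: 0.0425
```

>>> drive_tool(
  dr=[
    [0, 0, 0],
    [0, 0, 0],
    [0, 0, 0],
    [0, 0, 0],
    [0, 0, 0],
    [0, 0, 0],
    [0, 0, 0],
    [0, 0, 0],
  ],
  xyz=[
    [0.001, -0.04, 0],
    [0.001, -0.04, 0],
    [0.001, -0.04, 0],
    [0.001, -0.04, 0],
    [0.001, -0.04, 0],
    [0.001, -0.04, 0],
    [0.001, -0.04, 0],
    [0.001, -0.04, 0],
  ],
  claw=[-1, -1, -1, -1, -1, -1, -1, -1],
)

```text
t: 29.7
tool_pos: [0.5312, -0.0746, 0.3342]
orientation: [[-0.997, 0.08, -0.002], [0.08, 0.997, 0.0], [0.002, -0.0, -1.0]]
force: [1.9, -1.2, -2.8]
finger_gap: 0.0428
```

>>> drive_tool(
  dr=[
    [0, 0, 0],
    [0, 0, 0],
    [0, 0, 0],
    [0, 0, 0],
    [0, 0, 0],
    [0, 0, 0],
    [0, 0, 0],
    [0, 0, 0],
  ],
  xyz=[
    [0.001, -0.04, 0],
    [0.001, -0.04, 0],
    [0.001, -0.04, 0],
    [0.001, -0.04, 0],
    [0.001, -0.035, 0],
    [0.001, -0.02, 0],
    [0, 0, 0],
    [0, 0, 0],
  ],
  claw=[-1, -1, -1, -1, -1, -1, -1, -1],
)

```text
t: 30.5
tool_pos: [0.5086, -0.287, 0.334]
orientation: [[-0.997, 0.081, -0.002], [0.081, 0.997, 0.002], [0.002, 0.001, -1.0]]
force: [-0.8, 0.5, -2.1]
finger_gap: 0.0429
```

```bash
python3 - <<'E'
from h import *
go([0.505,-0.307,0.2],175.4)
im=r.capture("wrist");cv2.imwrite("pics/w18.png",im[:,:,::-1])
c=r.calibration("wrist")
im=r.capture("scene");cv2.imwrite("pics/s7.png",im[100:300,200:450,::-1].repeat(3,0).repeat(3,1))
E
```

```text
t 30.5 pos [ 0.5086 -0.287   0.334 ] yaw 175.36 tilt [-0.0017  0.0016] F [-0.8  0.5 -2.1] gap 0.0429 q [-35.8  14.4 -12.2  63.5   0.  -31.1]
tool shift [ 0.0017 -0.0204  0.134 ]
drz -0.0006
```

View pics/w18.png

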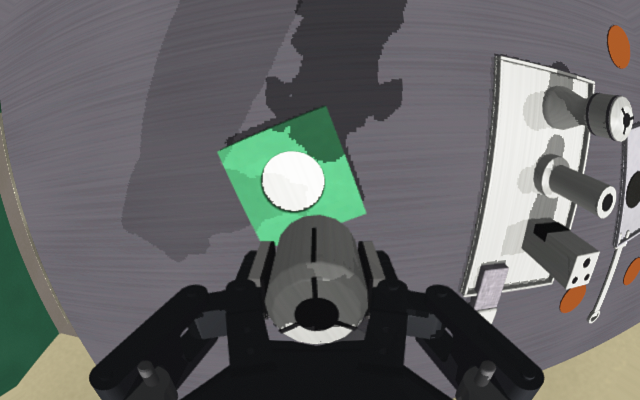

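View pics/s7.png

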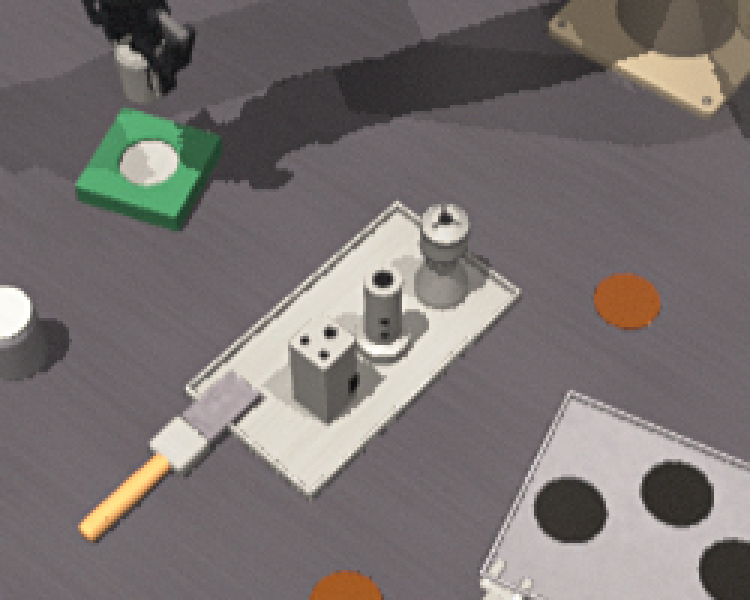

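```bash
python3 - <<'E'
from h import *
im=cv2.imread("pics/w18.png");c=r.calibration("wrist")
m=(im.min(2)>170).astype(np.uint8);m[:,:240]=0;m[:,345:]=0;m[:140]=0;m[222:]=0
k=max(cv2.findContours(m,0,2)[0],key=cv2.contourArea);print(cv2.fitEllipse(k))
P=np.array([onz(c,u,v,.025,True)[:2] for u,v in k.reshape(-1,2).astype(float)],np.float32);print(cv2.minEnclosingCircle(P))
go([0.505,-0.306,.25],175.4)
E
```

```text
((292.7405090332031, 180.1076202392578), (58.114566802978516, 61.34724426269531), 107.09326171875)
((0.5055776834487915, -0.30847251415252686), 0.02956734597682953)
t 30.6 pos [ 0.5089 -0.286   0.3342] yaw 175.47 tilt [-0.0014  0.0013] F [-0.6 -0.4 -2.7] gap 0.0430 q [-35.7  14.4 -12.2  63.5   0.  -31.2]
tool shift [ 0.0022 -0.0203  0.0842]
drz 0.0012
```

>>> drive_tool(
  dr=[
    [0, 0, 0],
    [0, 0, 0],
    [0, 0, 0],
    [0, 0, 0],
    [0, 0, 0],
    [0, 0, 0],
    [0, 0, 0],
    [0, 0, 0],
  ],
  xyz=[
    [0.001, -0.012, 0.01],
    [0.001, -0.01, 0.02],
    [0, 0, 0.025],
    [0, 0, 0.025],
    [0, 0, 0.02],
    [0, 0, 0.01],
    [0, 0, 0],
    [0, 0, 0],
  ],
  claw=[-1, -1, -1, -1, -1, -1, -1, -1],
)

```text
t: 31.4
tool_pos: [0.5059, -0.3089, 0.2251]
orientation: [[-0.997, 0.079, 0.001], [0.079, 0.997, -0.001], [-0.001, -0.001, -1.0]]
force: [-0.4, 0.1, -3.7]
finger_gap: 0.0431
```

```bash
python3 - <<'E'
from h import *
go([0.5055,-0.308,.2012],175.4)
im=r.capture("wrist");cv2.imwrite("pics/w19.png",im[:,:,::-1])
E
```

```text
t 31.4 pos [ 0.5059 -0.3089  0.2251] yaw 175.45 tilt [ 0.0005 -0.0006] F [-0.4  0.1 -3.7] gap 0.0431 q [-37.7  21.2 -17.6  51.2  -0.  -33.1]
tool shift [0.0005 0.0009 0.0239]
drz 0.0009
```

View pics/w19.png

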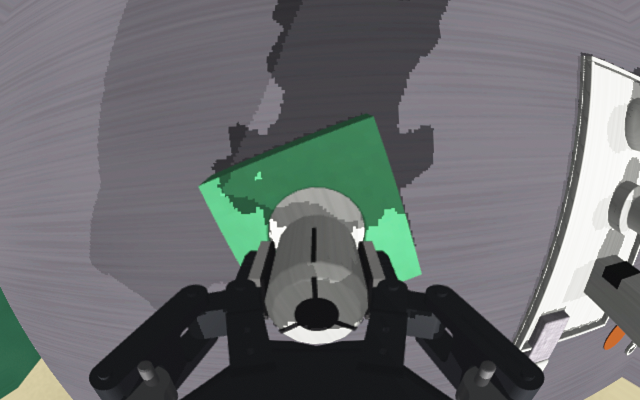

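>>> drive_tool(
  dr=[
    [0, 0, 0],
    [0, 0, 0],
    [0, 0, 0],
    [0, 0, 0],
    [0, 0, 0],
    [0, 0, 0],
  ],
  xyz=[
    [0, 0, 0.01],
    [0, 0, 0.006],
    [0, 0, 0.004],
    [0, 0, 0.002],
    [0, 0, 0],
    [0, 0, 0],
  ],
  claw=[-1, -1, -1, -1, -1, -1],
)

```text
t: 32.05
tool_pos: [0.5056, -0.3088, 0.2028]
orientation: [[-0.997, 0.08, 0.0], [0.08, 0.997, -0.0], [-0.0, -0.0, -1.0]]
force: [0.9, -0.0, -2.7]
finger_gap: 0.0427
```

>>> drive_tool(
  dr=[
    [0, 0, 0],
    [0, 0, 0],
    [0, 0, 0],
  ],
  xyz=[
    [0, 0, 0.001],
    [0, 0, 0],
    [0, 0, 0],
  ],
  claw=[-1, -1, -1],
)

```text
t: 32.35
tool_pos: [0.5056, -0.3088, 0.2018]
orientation: [[-0.997, 0.08, 0.0], [0.08, 0.997, -0.0], [-0.0, -0.0, -1.0]]
force: [-0.7, -0.2, -3.2]
finger_gap: 0.043
```

>>> drive_tool(
  dr=[
    [0, 0, 0],
    [0, 0, 0],
    [0, 0, 0],
  ],
  xyz=[
    [0, 0, 0.001],
    [0, 0, 0],
    [0, 0, 0],
  ],
  claw=[-1, -1, -1],
)

```text
t: 32.65
tool_pos: [0.5057, -0.3089, 0.2012]
orientation: [[-0.997, 0.08, 0.0], [0.08, 0.997, -0.0], [-0.0, -0.0, -1.0]]
force: [-0.5, 0.6, 2.3]
finger_gap: 0.0426
```

Contact at the expected height (0.2012). Releasing the collet.

>>> drive_tool(
  dr=[
    [0, 0, 0],
    [0, 0, 0],
    [0, 0, 0],
    [0, 0, 0],
    [0, 0, 0],
    [0, 0, 0],
    [0, 0, 0],
    [0, 0, 0],
  ],
  xyz=[
    [0, 0, 0],
    [0, 0, 0],
    [0, 0, 0],
    [0, 0, 0],
    [0, 0, -0.02],
    [0, 0, -0.03],
    [0, 0, -0.04],
    [0, 0, -0.04],
  ],
  claw=[0.1, 0.3, 0.6, 1, 1, 1, 1, 1],
)

```text
t: 33.45
tool_pos: [0.5052, -0.3085, 0.3315]
orientation: [[-0.997, 0.08, -0.001], [0.08, 0.997, 0.001], [0.001, 0.001, -1.0]]
force: [0.7, -0.4, 0.1]
finger_gap: 0.0852
```

>>> drive_tool(
  dr=[
    [0, 0, 0],
    [0, 0, 0],
    [0, 0, 0],
  ],
  xyz=[
    [0, 0, -0.03],
    [0, 0, 0],
    [0, 0, 0],
  ],
  claw=[1, 1, 1],
)

```text
t: 33.75
tool_pos: [0.5057, -0.3089, 0.3616]
orientation: [[-0.997, 0.08, 0.002], [0.08, 0.997, -0.001], [-0.002, -0.001, -1.0]]
force: [-0.8, -0.6, -0.0]
finger_gap: 0.0857
```

```bash
python3 - <<'E'
from h import *
go([0.5211,-0.001,.36],175.4)
im=r.capture("wrist");cv2.imwrite("pics/w20.png",im[:,:,::-1])
c=r.calibration("wrist");a=r.calibration("scene")
im=r.capture("scene");cv2.imwrite("pics/s8.png",im[100:300,200:450,::-1].repeat(3,0).repeat(3,1))
E
```

```text
t 33.8 pos [ 0.5057 -0.3089  0.3616] yaw 175.43 tilt [ 0.0017 -0.0013] F [-0.8 -0.6 -0. ] gap 0.0857 q [-37.7  14.   -9.2  66.7  -0.  -33.1]
tool shift [0.0092 0.3082 0.0012]
drz 0.0005
```

View pics/w20.png

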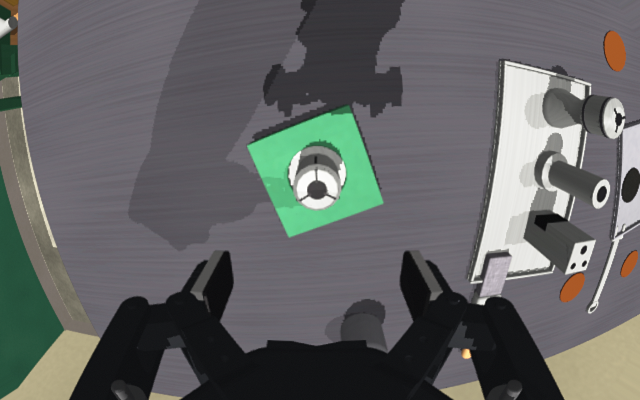

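View pics/s8.png

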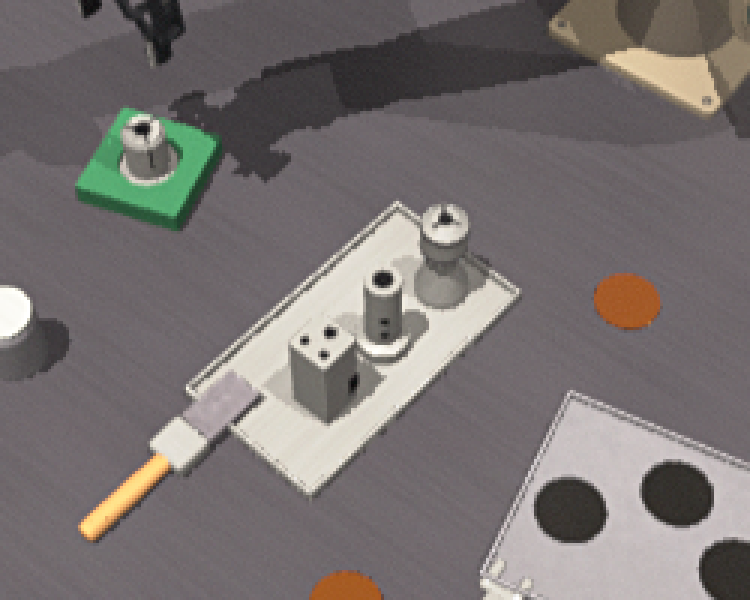

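The collet stands in the recess, with its top at (317,187) in the wrist view. A quick numeric check follows; then the holders go back in reverse order, round holder first.

```bash
python3 - <<'E'
from h import *
a=r.calibration("scene");c=r.calibration("wrist")
print(onz(c,317,187,.074,True),onz(a,200+142/3,100+129/3,.074))
E
```

```text
[ 0.50161528 -0.30775744  0.074     ] [ 0.50429096 -0.30752129  0.074     ]
```

>>> drive_tool(
  dr=[
    [0, 0, 0],
    [0, 0, 0],
    [0, 0, 0],
    [0, 0, 0],
    [0, 0, 0],
    [0, 0, 0],
    [0, 0, 0],
    [0, 0, 0],
  ],
  xyz=[
    [0.001, 0.028, 0],
    [0.001, 0.042, 0],
    [0.001, 0.042, 0],
    [0.001, 0.042, 0],
    [0.001, 0.042, 0],
    [0.001, 0.042, 0],
    [0.001, 0.042, 0],
    [0.002, 0.028, 0],
  ],
  claw=[1, 1, 1, 1, 1, 1, 0.8, 0.7],
)

```text
t: 34.65
tool_pos: [0.5201, 0.0014, 0.3586]
orientation: [[-0.997, 0.078, -0.004], [0.078, 0.997, 0.001], [0.004, 0.001, -1.0]]
force: [-0.1, -0.5, -0.3]
finger_gap: 0.0727
```

>>> drive_tool(
  dr=[
    [0, 0, 0],
    [0, 0, 0],
    [0, 0, 0],
  ],
  xyz=[
    [0, 0, 0.02],
    [0, 0, 0],
    [0, 0, 0],
  ],
  claw=[0.7, 0.7, 0.7],
)

```text
t: 34.95
tool_pos: [0.5203, -0.001, 0.339]
orientation: [[-0.997, 0.08, -0.004], [0.08, 0.997, 0.0], [0.004, 0.0, -1.0]]
force: [-0.1, 0.3, 0.1]
finger_gap: 0.0723
```

```bash
python3 - <<'E'
from h import *
go([0.5213,-0.0011,.235],175.4)
im=r.capture("wrist");cv2.imwrite("pics/w21.png",im[:,:,::-1])
E
```

```text
t 35.0 pos [ 0.5203 -0.001   0.339 ] yaw 175.42 tilt [-0.0041  0.0004] F [-0.1  0.3  0.1] gap 0.0723 q [ -7.2   8.  -19.6  62.7  -0.   -2.7]
tool shift [-0.0015  0.      0.104 ]
drz 0.0004
```

View pics/w21.png

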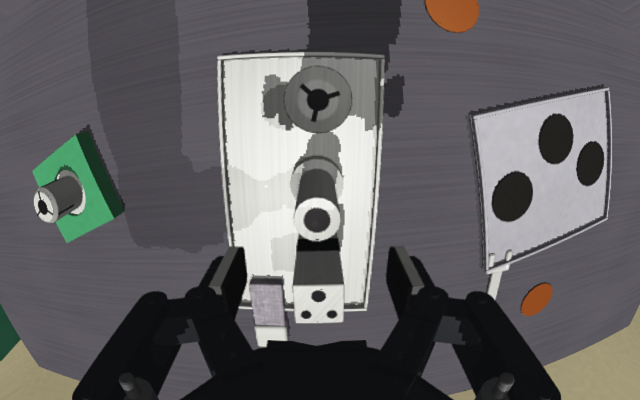

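>>> drive_tool(
  dr=[
    [0, 0, 0],
    [0, 0, 0],
    [0, 0, 0],
    [0, 0, 0],
    [0, 0, 0],
    [0, 0, 0],
    [0, 0, 0],
    [0, 0, 0],
  ],
  xyz=[
    [-0.001, 0, 0.015],
    [0, 0, 0.025],
    [0, 0, 0.025],
    [0, 0, 0.02],
    [0, 0, 0.014],
    [0, 0, 0.005],
    [0, 0, 0],
    [0, 0, 0],
  ],
  claw=[0.7, 0.7, 0.7, 0.7, 0.7, 0.6, 0.5, 0.5],
)

```text
t: 35.8
tool_pos: [0.5228, -0.0016, 0.2377]
orientation: [[-0.997, 0.08, 0.002], [0.08, 0.997, -0.0], [-0.002, -0.0, -1.0]]
force: [0.0, -0.6, -0.8]
finger_gap: 0.0638
```

```bash
python3 - <<'E'
from h import *
go([0.5213,-0.0011,.234],175.4)
E
```

```text
t 35.8 pos [ 0.5228 -0.0016  0.2377] yaw 175.39 tilt [ 0.0016 -0.0002] F [ 0.  -0.6 -0.8] gap 0.0638 q [ -7.3  14.1 -25.9  49.9   0.   -2.6]
tool shift [0.0015 0.0003 0.0037]
drz -0.0002
```

>>> drive_tool(
  dr=[
    [0, 0, 0],
    [0, 0, 0],
    [0, 0, 0],
    [0, 0, 0],
    [0, 0, 0],
    [0, 0, 0],
    [0, 0, 0],
    [0, 0, 0],
  ],
  xyz=[
    [0.001, 0, 0.003],
    [0, 0, 0],
    [0, 0, 0],
    [0, 0, 0],
    [0, 0, 0],
    [0, 0, 0],
    [0, 0, 0],
    [0, 0, 0],
  ],
  claw=[0.4, 0.2, 0, -0.1, -0.2, -0.4, -1, -1],
)

```text
t: 36.6
tool_pos: [0.5213, -0.001, 0.2341]
orientation: [[-0.997, 0.08, 0.001], [0.08, 0.997, 0.0], [-0.001, 0.0, -1.0]]
force: [-0.7, 0.5, 3.3]
finger_gap: 0.0322
```

>>> drive_tool(
  dr=[
    [0, 0, 0],
    [0, 0, 0],
  ],
  xyz=[
    [0, 0, 0],
    [0, 0, 0],
  ],
  claw=[-1, -1],
)

```text
t: 36.8
tool_pos: [0.5213, -0.0009, 0.2341]
orientation: [[-0.997, 0.08, 0.001], [0.08, 0.997, 0.0], [-0.001, 0.0, -1.0]]
force: [-0.3, 1.1, 4.8]
finger_gap: 0.0319
```

```bash
python3 - <<'E'
from h import *
go([0.5255,0.3775,.3],175.4)
E
```

```text
t 36.8 pos [ 0.5213 -0.0009  0.2341] yaw 175.44 tilt [0.0007 0.0004] F [-0.3  1.1  4.8] gap 0.0319 q [ -7.2  14.2 -26.2  49.5   0.   -2.7]
tool shift [ 0.0259  0.3776 -0.0658]
drz 0.0007
```

>>> drive_tool(
  dr=[
    [0, 0, 0],
    [0, 0, 0],
    [0, 0, 0],
    [0, 0, 0],
    [0, 0, 0],
    [0, 0, 0],
    [0, 0, 0],
    [0, 0, 0],
  ],
  xyz=[
    [0, 0, -0.01],
    [0, 0, -0.02],
    [0, 0, -0.03],
    [0, 0, -0.03],
    [0.002, 0.02, 0],
    [0.002, 0.03, 0],
    [0.002, 0.035, 0],
    [0.002, 0.035, 0],
  ],
  claw=[-1, -1, -1, -1, -1, -1, -1, -1],
)

```text
t: 37.6
tool_pos: [0.5218, 0.1199, 0.3229]
orientation: [[-0.997, 0.081, -0.002], [0.081, 0.997, -0.001], [0.002, -0.001, -1.0]]
force: [0.8, -0.0, -3.9]
finger_gap: 0.0321
```

>>> drive_tool(
  dr=[
    [0, 0, 0],
    [0, 0, 0],
    [0, 0, 0],
    [0, 0, 0],
    [0, 0, 0],
    [0, 0, 0],
    [0, 0, 0],
    [0, 0, 0],
  ],
  xyz=[
    [0.003, 0.035, 0],
    [0.003, 0.035, 0],
    [0.003, 0.035, 0],
    [0.003, 0.035, 0],
    [0.003, 0.035, 0],
    [0.002, 0.035, 0],
    [0.001, 0.03, 0],
    [0, 0.018, 0],
  ],
  claw=[-1, -1, -1, -1, -1, -1, -1, -1],
)

```text
t: 38.4
tool_pos: [0.5247, 0.3795, 0.3226]
orientation: [[-0.997, 0.078, -0.002], [0.078, 0.997, -0.001], [0.002, -0.001, -1.0]]
force: [0.3, -0.2, -3.3]
finger_gap: 0.0323
```

>>> drive_tool(
  dr=[
    [0, 0, 0],
    [0, 0, 0],
    [0, 0, 0],
    [0, 0, 0],
    [0, 0, 0],
  ],
  xyz=[
    [0, 0, 0.02],
    [0, 0, 0.025],
    [0, 0, 0.015],
    [0, 0, 0],
    [0, 0, 0],
  ],
  claw=[-1, -1, -1, -1, -1],
)

```text
t: 38.9
tool_pos: [0.5253, 0.3773, 0.2634]
orientation: [[-0.997, 0.08, -0.001], [0.08, 0.997, -0.001], [0.001, -0.001, -1.0]]
force: [0.6, 0.2, -2.6]
finger_gap: 0.0322
```

```bash
python3 - <<'E'
from h import *
go([0.5255,0.3775,.2371],175.4)
im=r.capture("wrist");cv2.imwrite("pics/w22.png",im[:,:,::-1])
im=r.capture("scene");cv2.imwrite("pics/s9.png",im[150:350,300:550,::-1].repeat(3,0).repeat(3,1))
E
```

```text
t 38.9 pos [0.5253 0.3773 0.2634] yaw 175.39 tilt [-0.0011 -0.0009] F [ 0.6  0.2 -2.6] gap 0.0322 q [30.  23.8 -8.3 58.  -0.  34.6]
tool shift [-0.0002  0.0003  0.0263]
drz -0.0002
```

View pics/w22.png

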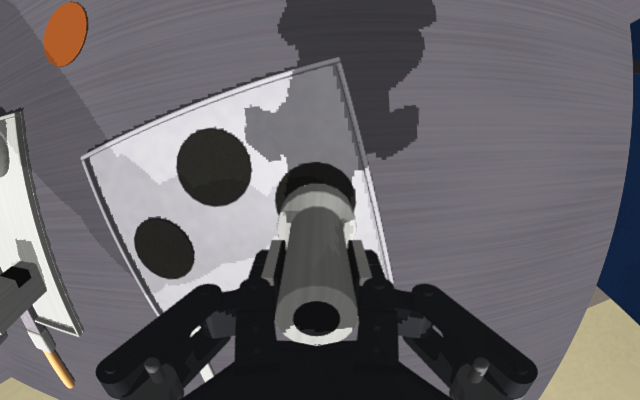

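View pics/s9.png

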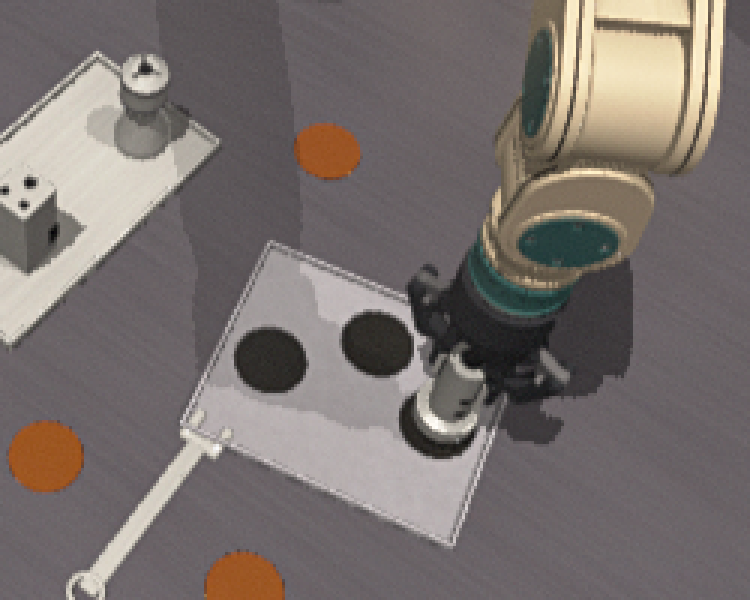

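>>> drive_tool(
  dr=[
    [0, 0, 0],
    [0, 0, 0],
    [0, 0, 0],
    [0, 0, 0],
    [0, 0, 0],
    [0, 0, 0],
    [0, 0, 0],
  ],
  xyz=[
    [0, 0, 0.012],
    [0, 0, 0.006],
    [0, 0, 0.004],
    [0, 0, 0.002],
    [0, 0, 0.001],
    [0, 0, 0],
    [0, 0, 0],
  ],
  claw=[-1, -1, -1, -1, -1, -1, -1],
)

```text
t: 39.7
tool_pos: [0.5255, 0.3779, 0.239]
orientation: [[-0.997, 0.08, 0.0], [0.08, 0.997, 0.0], [-0.0, 0.0, -1.0]]
force: [0.7, -0.1, -3.9]
finger_gap: 0.0321
```

>>> drive_tool(
  dr=[
    [0, 0, 0],
    [0, 0, 0],
    [0, 0, 0],
  ],
  xyz=[
    [0, 0, 0.001],
    [0, 0, 0],
    [0, 0, 0],
  ],
  claw=[-1, -1, -1],
)

```text
t: 40.0
tool_pos: [0.5254, 0.3778, 0.2378]
orientation: [[-0.997, 0.08, 0.0], [0.08, 0.997, 0.0], [-0.0, 0.0, -1.0]]
force: [0.8, 0.4, -3.8]
finger_gap: 0.0322
```

>>> drive_tool(
  dr=[
    [0, 0, 0],
    [0, 0, 0],
    [0, 0, 0],
  ],
  xyz=[
    [0, 0, 0.001],
    [0, 0, 0],
    [0, 0, 0],
  ],
  claw=[-1, -1, -1],
)

```text
t: 40.3
tool_pos: [0.5255, 0.3779, 0.2371]
orientation: [[-0.997, 0.08, 0.001], [0.08, 0.997, 0.0], [-0.001, 0.0, -1.0]]
force: [-0.5, -0.2, -1.3]
finger_gap: 0.032
```

>>> drive_tool(
  dr=[
    [0, 0, 0],
    [0, 0, 0],
    [0, 0, 0],
    [0, 0, 0],
    [0, 0, 0],
    [0, 0, 0],
    [0, 0, 0],
    [0, 0, 0],
  ],
  xyz=[
    [0, 0, 0],
    [0, 0, 0],
    [0, 0, 0],
    [0, 0, 0],
    [0, 0, -0.02],
    [0, 0, -0.03],
    [0, 0, -0.04],
    [0, 0, -0.03],
  ],
  claw=[-0.1, 0.2, 0.5, 0.8, 0.8, 0.8, 0.8, 0.8],
)

```text
t: 41.1
tool_pos: [0.5256, 0.378, 0.3591]
orientation: [[-0.997, 0.08, 0.002], [0.08, 0.997, 0.001], [-0.002, 0.001, -1.0]]
force: [1.0, 1.0, -0.3]
finger_gap: 0.077
```

```bash
python3 - <<'E'
from h import *
go([0.4398,0.0064,.36],175.4)
im=r.capture("wrist");cv2.imwrite("pics/w23.png",im[:,:,::-1])
E
```

```text
t 41.1 pos [0.5256 0.378  0.3591] yaw 175.43 tilt [0.0017 0.001 ] F [ 1.   1.  -0.3] gap 0.0770 q [30.  19.5 -2.2 68.2  0.  34.6]
tool shift [ 0.0559 -0.3772 -0.0014]
drz 0.0005
```

View pics/w23.png

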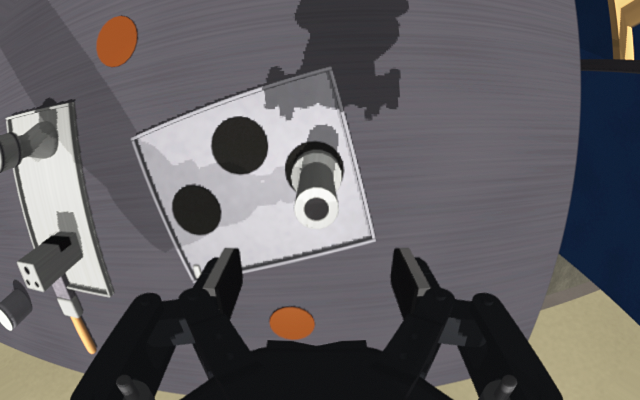

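Round holder is upright on its pad, top at (316,208). Now back to the chuck.

>>> drive_tool(
  dr=[
    [0, 0, 0],
    [0, 0, 0],
    [0, 0, 0],
    [0, 0, 0],
    [0, 0, 0],
    [0, 0, 0],
    [0, 0, 0],
    [0, 0, 0],
  ],
  xyz=[
    [0.004, -0.025, 0],
    [0.006, -0.042, 0],
    [0.006, -0.042, 0],
    [0.006, -0.042, 0],
    [0.006, -0.042, 0],
    [0.006, -0.042, 0],
    [0.006, -0.042, 0],
    [0.006, -0.042, 0],
  ],
  claw=[0.8, 0.8, 0.8, 0.8, 0.8, 0.8, 0.8, 0.8],
)

```text
t: 41.95
tool_pos: [0.4533, 0.0621, 0.3568]
orientation: [[-0.997, 0.079, 0.001], [0.079, 0.997, -0.0], [-0.001, -0.0, -1.0]]
force: [0.5, -0.2, -0.2]
finger_gap: 0.0767
```

>>> drive_tool(
  dr=[
    [0, 0, 0],
    [0, 0, 0],
    [0, 0, 0],
    [0, 0, 0],
    [0, 0, 0],
  ],
  xyz=[
    [0.006, -0.04, 0],
    [0.004, -0.018, 0],
    [0, 0, 0.02],
    [0, 0, 0],
    [0, 0, 0],
  ],
  claw=[0.8, 0.8, 0.8, 0.8, 0.8],
)

```text
t: 42.45
tool_pos: [0.4391, 0.0066, 0.3366]
orientation: [[-0.997, 0.08, -0.001], [0.08, 0.997, 0.0], [0.001, 0.0, -1.0]]
force: [0.4, 0.5, 0.6]
finger_gap: 0.0768
```

```bash
python3 - <<'E'
from h import *
go([0.4398,0.0064,.2395],175.4)
im=r.capture("wrist");cv2.imwrite("pics/w24.png",im[:,:,::-1])
E
```

```text
t 42.5 pos [0.4391 0.0066 0.3366] yaw 175.43 tilt [-0.001   0.0002] F [0.4 0.5 0.6] gap 0.0768 q [ -7.6  -0.3 -28.8  61.5   0.   -3. ]
tool shift [-0.0008 -0.0001  0.0971]
drz 0.0005
```

View pics/w24.png

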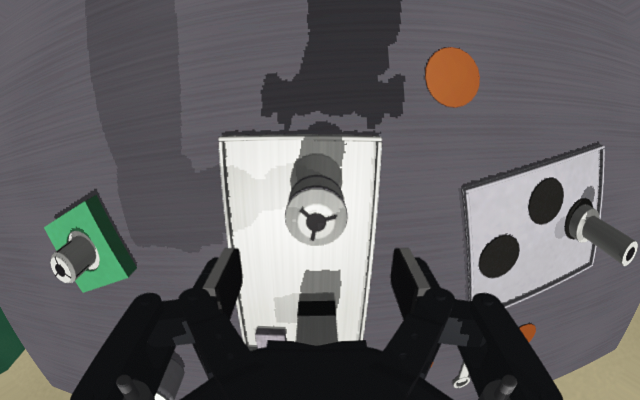

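>>> drive_tool(
  dr=[
    [0, 0, 0],
    [0, 0, 0],
    [0, 0, 0],
    [0, 0, 0],
    [0, 0, 0],
    [0, 0, 0],
    [0, 0, 0],
    [0, 0, 0],
  ],
  xyz=[
    [0, 0, 0.015],
    [0, 0, 0.025],
    [0, 0, 0.025],
    [0, 0, 0.02],
    [0, 0, 0.009],
    [0, 0, 0.003],
    [0, 0, 0],
    [0, 0, 0],
  ],
  claw=[0.7, 0.7, 0.7, 0.7, 0.7, 0.7, 0.6, 0.5],
)

```text
t: 43.3
tool_pos: [0.4403, 0.0065, 0.2408]
orientation: [[-0.997, 0.079, 0.002], [0.079, 0.997, -0.0], [-0.002, -0.0, -1.0]]
force: [0.7, -0.5, 0.3]
finger_gap: 0.0638
```

```bash
python3 - <<'E'
from h import *
go([0.4398,0.0064,.2395],175.4)
E
```

```text
t 43.3 pos [0.4403 0.0065 0.2408] yaw 175.45 tilt [ 0.0021 -0.0003] F [ 0.7 -0.5  0.3] gap 0.0638 q [ -7.6   6.1 -35.4  48.4   0.   -3. ]
tool shift [ 0.0005 -0.0001  0.0013]
drz 0.0008
```

>>> drive_tool(
  dr=[
    [0, 0, 0],
    [0, 0, 0],
    [0, 0, 0],
    [0, 0, 0],
    [0, 0, 0],
    [0, 0, 0],
    [0, 0, 0],
    [0, 0, 0],
  ],
  xyz=[
    [0, 0, 0],
    [0, 0, 0],
    [0, 0, 0],
    [0, 0, 0],
    [0, 0, 0],
    [0, 0, 0],
    [0, 0, 0],
    [0, 0, 0],
  ],
  claw=[0.4, 0.2, 0.1, 0, -0.3, -1, -1, -1],
)

```text
t: 44.1
tool_pos: [0.4397, 0.0064, 0.2404]
orientation: [[-0.997, 0.08, 0.001], [0.08, 0.997, -0.0], [-0.001, -0.0, -1.0]]
force: [-0.3, -1.9, 6.1]
finger_gap: 0.043
```

```bash
python3 - <<'E'
from h import *
go([0.4895,0.298,.32],175.4)
E
```

```text
t 44.1 pos [0.4397 0.0064 0.2404] yaw 175.41 tilt [ 0.0006 -0.0004] F [-0.3 -1.9  6.1] gap 0.0430 q [ -7.6   6.1 -35.4  48.4  -0.   -3. ]
tool shift [-0.0264  0.2947 -0.0797]
drz 0.0002
```

>>> drive_tool(
  dr=[
    [0, 0, 0],
    [0, 0, 0],
    [0, 0, 0],
    [0, 0, 0],
    [0, 0, 0],
    [0, 0, 0],
    [0, 0, 0],
    [0, 0, 0],
  ],
  xyz=[
    [0, 0, -0.01],
    [0, 0, -0.02],
    [0, 0, -0.025],
    [0, 0, -0.02],
    [-0.002, 0.02, 0],
    [-0.003, 0.03, 0],
    [-0.003, 0.035, 0],
    [-0.003, 0.035, 0],
  ],
  claw=[-1, -1, -1, -1, -1, -1, -1, -1],
)

```text
t: 44.9
tool_pos: [0.4594, 0.1262, 0.3144]
orientation: [[-0.997, 0.081, -0.002], [0.081, 0.997, -0.0], [0.002, -0.0, -1.0]]
force: [0.8, -0.7, -3.5]
finger_gap: 0.0426
```

>>> drive_tool(
  dr=[
    [0, 0, 0],
    [0, 0, 0],
    [0, 0, 0],
    [0, 0, 0],
    [0, 0, 0],
    [0, 0, 0],
    [0, 0, 0],
    [0, 0, 0],
  ],
  xyz=[
    [-0.003, 0.035, 0],
    [-0.003, 0.035, 0],
    [-0.003, 0.035, 0],
    [-0.003, 0.035, 0],
    [-0.003, 0.025, 0],
    [0, 0.01, 0],
    [0, 0, 0.02],
    [0, 0, 0.02],
  ],
  claw=[-1, -1, -1, -1, -1, -1, -1, -1],
)

```text
t: 45.7
tool_pos: [0.4887, 0.2986, 0.2745]
orientation: [[-0.997, 0.079, 0.0], [0.079, 0.997, -0.0], [-0.0, -0.0, -1.0]]
force: [-0.8, -0.2, -4.0]
finger_gap: 0.043
```

>>> drive_tool(
  dr=[
    [0, 0, 0],
    [0, 0, 0],
    [0, 0, 0],
  ],
  xyz=[
    [0, 0, 0.01],
    [0, 0, 0],
    [0, 0, 0],
  ],
  claw=[-1, -1, -1],
)

```text
t: 46.0
tool_pos: [0.4889, 0.2981, 0.2648]
orientation: [[-0.997, 0.08, -0.0], [0.08, 0.997, -0.0], [0.0, -0.0, -1.0]]
force: [-0.0, 0.1, -4.0]
finger_gap: 0.0427
```

```bash
python3 - <<'E'
from h import *
go([0.4895,0.298,.2434],175.4)
im=r.capture("wrist");cv2.imwrite("pics/w25.png",im[:,:,::-1])
E
```

```text
t 46.0 pos [0.4889 0.2981 0.2648] yaw 175.40 tilt [-0.0005 -0.0003] F [-0.   0.1 -4. ] gap 0.0427 q [ 24.9  16.9 -18.1  55.   -0.   29.5]
tool shift [-0.0006 -0.      0.0214]
drz -0.0
```

View pics/w25.png

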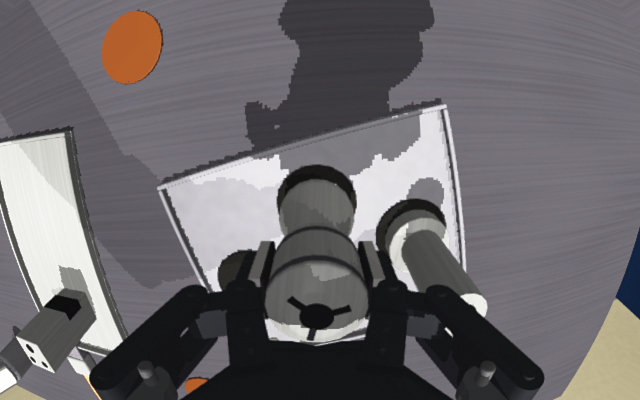

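>>> drive_tool(
  dr=[
    [0, 0, 0],
    [0, 0, 0],
    [0, 0, 0],
    [0, 0, 0],
    [0, 0, 0],
    [0, 0, 0],
    [0, 0, 0],
  ],
  xyz=[
    [-0.001, 0, 0.01],
    [0, 0, 0.006],
    [0, 0, 0.003],
    [0, 0, 0.001],
    [0, 0, 0],
    [0, 0, 0],
    [0, 0, 0],
  ],
  claw=[-1, -1, -1, -1, -1, -1, -1],
)

```text
t: 46.75
tool_pos: [0.49, 0.2985, 0.245]
orientation: [[-0.997, 0.08, 0.0], [0.08, 0.997, 0.0], [-0.0, 0.0, -1.0]]
force: [0.3, -0.5, -4.4]
finger_gap: 0.0431
```

>>> drive_tool(
  dr=[
    [0, 0, 0],
    [0, 0, 0],
    [0, 0, 0],
  ],
  xyz=[
    [0, 0, 0.001],
    [0, 0, 0],
    [0, 0, 0],
  ],
  claw=[-1, -1, -1],
)

```text
t: 47.05
tool_pos: [0.4899, 0.2984, 0.2437]
orientation: [[-0.997, 0.08, -0.0], [0.08, 0.997, 0.0], [0.0, 0.0, -1.0]]
force: [-0.2, 0.6, -3.9]
finger_gap: 0.0431
```

>>> drive_tool(
  dr=[
    [0, 0, 0],
    [0, 0, 0],
    [0, 0, 0],
  ],
  xyz=[
    [0, 0, 0.001],
    [0, 0, 0],
    [0, 0, 0],
  ],
  claw=[-1, -1, -1],
)

```text
t: 47.35
tool_pos: [0.49, 0.2984, 0.2435]
orientation: [[-0.997, 0.08, 0.001], [0.08, 0.997, 0.0], [-0.001, 0.0, -1.0]]
force: [-2.6, -0.1, 3.0]
finger_gap: 0.0425
```

Contact. Releasing with the fingers only part open, because the round holder is close by.

>>> drive_tool(
  dr=[
    [0, 0, 0],
    [0, 0, 0],
    [0, 0, 0],
    [0, 0, 0],
    [0, 0, 0],
    [0, 0, 0],
    [0, 0, 0],
    [0, 0, 0],
  ],
  xyz=[
    [0, 0, 0],
    [0, 0, 0],
    [0, 0, 0],
    [0, 0, 0],
    [0, 0, -0.02],
    [0, 0, -0.03],
    [0, 0, -0.04],
    [0, 0, -0.03],
  ],
  claw=[0.1, 0.3, 0.5, 0.7, 0.7, 0.7, 0.7, 0.7],
)

```text
t: 48.15
tool_pos: [0.4901, 0.2986, 0.3649]
orientation: [[-0.997, 0.08, 0.002], [0.08, 0.997, 0.001], [-0.002, 0.001, -1.0]]
force: [0.8, 0.3, 0.2]
finger_gap: 0.0723
```

```bash
python3 - <<'E'
from h import *
go([0.6012,-0.0055,.36],175.4)
im=r.capture("wrist");cv2.imwrite("pics/w26.png",im[:,:,::-1])
E
```

```text
t 48.1 pos [0.4901 0.2986 0.3649] yaw 175.43 tilt [0.0017 0.0008] F [0.8 0.3 0.2] gap 0.0723 q [ 24.9  12.  -11.3  66.5   0.   29.5]
tool shift [-0.1349 -0.2942  0.0048]
drz 0.0005
```

View pics/w26.png

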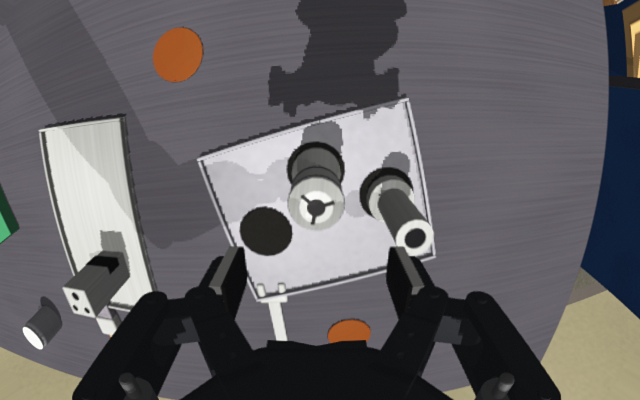

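The chuck stands on its pad, top at (316,205), and the round holder stands as well. Now the square holder.

>>> drive_tool(
  dr=[
    [0, 0, 0],
    [0, 0, 0],
    [0, 0, 0],
    [0, 0, 0],
    [0, 0, 0],
    [0, 0, 0],
    [0, 0, 0],
    [0, 0, 0],
  ],
  xyz=[
    [-0.015, -0.03, 0],
    [-0.02, -0.043, 0],
    [-0.02, -0.043, 0],
    [-0.02, -0.043, 0],
    [-0.02, -0.043, 0],
    [-0.02, -0.043, 0],
    [-0.014, -0.035, 0],
    [-0.006, -0.014, 0],
  ],
  claw=[0.8, 0.8, 0.8, 0.8, 0.8, 0.8, 0.8, 0.8],
)

```text
t: 49.0
tool_pos: [0.602, -0.0086, 0.3625]
orientation: [[-0.997, 0.083, 0.001], [0.083, 0.997, -0.001], [-0.001, -0.001, -1.0]]
force: [0.4, 0.5, 0.5]
finger_gap: 0.0766
```

>>> drive_tool(
  dr=[
    [0, 0, 0],
    [0, 0, 0],
    [0, 0, 0],
  ],
  xyz=[
    [0, 0, 0.02],
    [0, 0, 0],
    [0, 0, 0],
  ],
  claw=[0.8, 0.8, 0.8],
)

```text
t: 49.3
tool_pos: [0.6004, -0.0048, 0.3421]
orientation: [[-0.997, 0.079, -0.002], [0.079, 0.997, 0.001], [0.002, 0.0, -1.0]]
force: [-0.7, -0.1, 0.3]
finger_gap: 0.0769
```

```bash
python3 - <<'E'
from h import *
go([0.6012,-0.0055,.2335],175.4)
im=r.capture("wrist");cv2.imwrite("pics/w27.png",im[:,:,::-1])
E
```

```text
t 49.3 pos [ 0.6004 -0.0048  0.3421] yaw 175.47 tilt [-0.0022  0.0006] F [-0.7 -0.1  0.3] gap 0.0769 q [-6.6 15.6 -9.5 64.9  0.  -2.1]
tool shift [-0.0011 -0.0007  0.1086]
drz 0.0013
```

View pics/w27.png

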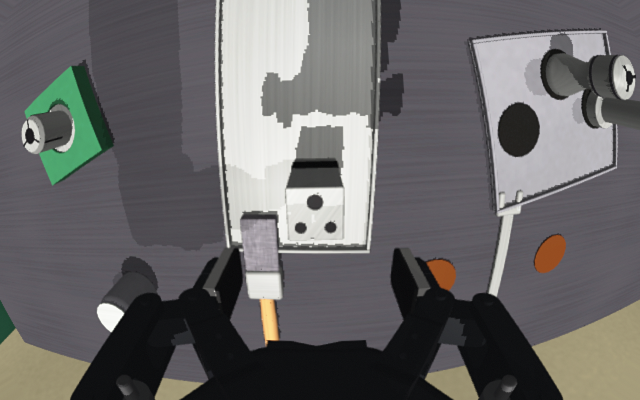

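>>> drive_tool(
  dr=[
    [0, 0, 0],
    [0, 0, 0],
    [0, 0, 0],
    [0, 0, 0],
    [0, 0, 0],
    [0, 0, 0],
    [0, 0, 0],
    [0, 0, 0],
  ],
  xyz=[
    [0, -0.001, 0.015],
    [0, 0, 0.025],
    [0, 0, 0.025],
    [0, 0, 0.025],
    [0, 0, 0.013],
    [0, 0, 0.005],
    [0, 0, 0],
    [0, 0, 0],
  ],
  claw=[0.8, 0.8, 0.8, 0.8, 0.7, 0.7, 0.6, 0.5],
)

```text
t: 50.15
tool_pos: [0.6017, -0.0064, 0.2358]
orientation: [[-0.997, 0.08, 0.002], [0.08, 0.997, -0.0], [-0.002, -0.0, -1.0]]
force: [-0.1, -1.2, -1.1]
finger_gap: 0.064
```

```bash
python3 - <<'E'
from h import *
go([0.6012,-0.0055,.2335],175.4)
E
```

```text
t 50.1 pos [ 0.6017 -0.0064  0.2358] yaw 175.44 tilt [ 0.0021 -0.0002] F [-0.1 -1.2 -1.1] gap 0.0640 q [ -6.8  21.2 -16.   52.7   0.   -2.2]
tool shift [0.0005 0.0008 0.0023]
drz 0.0007
```

>>> drive_tool(
  dr=[
    [0, 0, 0],
    [0, 0, 0],
    [0, 0, 0],
    [0, 0, 0],
    [0, 0, 0],
    [0, 0, 0],
    [0, 0, 0],
    [0, 0, 0],
  ],
  xyz=[
    [0, 0, 0],
    [0, 0, 0],
    [0, 0, 0],
    [0, 0, 0],
    [0, 0, 0],
    [0, 0, 0],
    [0, 0, 0],
    [0, 0, 0],
  ],
  claw=[0.4, 0.2, 0.1, 0, -0.3, -1, -1, -1],
)

```text
t: 50.95
tool_pos: [0.6014, -0.0062, 0.2354]
orientation: [[-0.997, 0.079, 0.001], [0.079, 0.997, 0.001], [-0.001, 0.001, -1.0]]
force: [-0.6, 2.2, 5.8]
finger_gap: 0.0416
```

```bash
python3 - <<'E'
from h import *
go([0.561,0.2345,.31],188.3)
E
```

```text
t 51.0 pos [ 0.6014 -0.0062  0.2354] yaw 175.44 tilt [0.0015 0.0007] F [-0.6  2.2  5.8] gap 0.0416 q [ -6.8  21.3 -16.   52.7   0.   -2.2]
tool shift [ 0.0593  0.2368 -0.0745]
drz -0.2244
```

>>> drive_tool(
  dr=[
    [0, 0, 0],
    [0, 0, 0],
    [0, 0, 0],
    [0, 0, 0],
    [0, 0, 0],
    [0, 0, 0],
    [0, 0, 0],
    [0, 0, 0],
  ],
  xyz=[
    [0, 0, -0.01],
    [0, 0, -0.02],
    [0, 0, -0.025],
    [0, 0, -0.02],
    [0.005, 0.02, 0],
    [0.008, 0.03, 0],
    [0.009, 0.035, 0],
    [0.009, 0.035, 0],
  ],
  claw=[-1, -1, -1, -1, -1, -1, -1, -1],
)

```text
t: 51.75
tool_pos: [0.5783, 0.1161, 0.3084]
orientation: [[-0.997, 0.081, -0.003], [0.081, 0.997, -0.001], [0.003, -0.002, -1.0]]
force: [1.1, 0.1, -5.1]
finger_gap: 0.0417
```

>>> drive_tool(
  dr=[
    [0, 0, 0],
    [0, 0, 0],
    [0, 0, 0],
    [0, 0, 0],
    [0, 0, 0],
    [0, 0, 0],
    [0, 0, 0],
    [0, 0, 0],
  ],
  xyz=[
    [0.009, 0.035, 0],
    [0.009, 0.035, 0],
    [0.007, 0.03, 0],
    [0.003, 0.015, 0],
    [0, 0, 0],
    [0, 0, 0.02],
    [0, 0, 0.02],
    [0, 0, 0],
  ],
  claw=[-1, -1, -1, -1, -1, -1, -1, -1],
)

```text
t: 52.55
tool_pos: [0.5589, 0.2307, 0.266]
orientation: [[-0.997, 0.081, -0.008], [0.081, 0.997, -0.004], [0.008, -0.004, -1.0]]
force: [-1.1, -0.8, -5.1]
finger_gap: 0.0413
```

```bash
python3 - <<'E'
from h import *
go([0.561,0.2345,.2384],175.4)
im=r.capture("wrist");cv2.imwrite("pics/w28.png",im[:,:,::-1])
im=r.capture("scene");cv2.imwrite("pics/s10.png",im[150:350,300:550,::-1].repeat(3,0).repeat(3,1))
E
```

```text
t 52.5 pos [0.5589 0.2307 0.266 ] yaw 175.35 tilt [-0.0079 -0.0038] F [-1.1 -0.8 -5.1] gap 0.0413 q [ 16.3  19.9 -13.7  56.9  -0.1  21. ]
tool shift [-0.002   0.0041  0.0275]
drz -0.0009
```

View pics/w28.png

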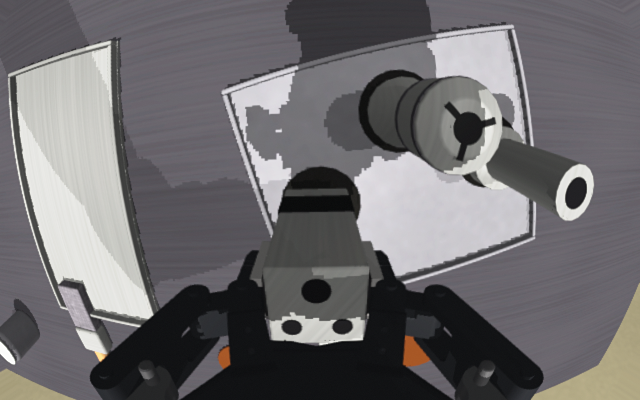

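View pics/s10.png

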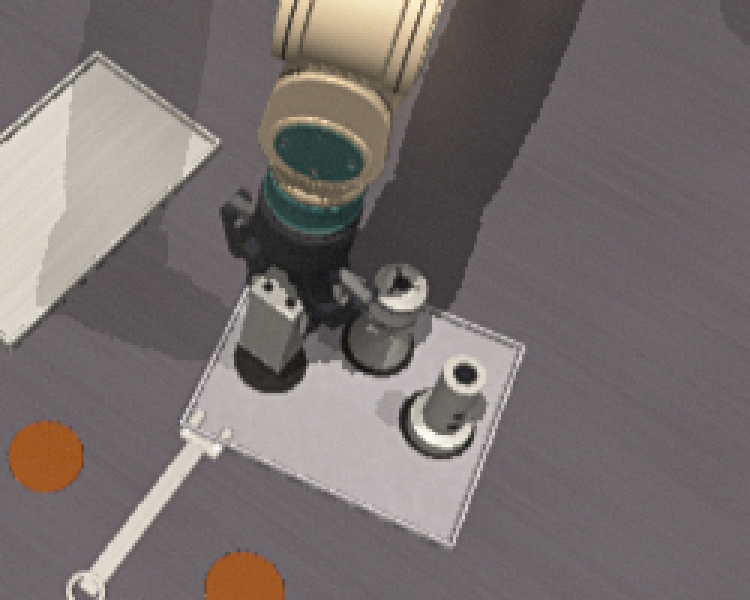

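>>> drive_tool(
  dr=[
    [0, 0, 0],
    [0, 0, 0],
    [0, 0, 0],
    [0, 0, 0],
  ],
  xyz=[
    [-0.002, 0.004, 0.01],
    [0, 0, 0.008],
    [0, 0, 0],
    [0, 0, 0],
  ],
  claw=[-1, -1, -1, -1],
)

```text
t: 53.05
tool_pos: [0.563, 0.2363, 0.2514]
orientation: [[-0.997, 0.08, -0.001], [0.08, 0.997, -0.0], [0.001, -0.0, -1.0]]
force: [0.2, -1.0, -4.9]
finger_gap: 0.0416
```

```bash
python3 - <<'E'
from h import *
go([0.561,0.2345,.2384],175.4)
s=r.observe();print(s["orientation"].round(4))
E
```

```text
t 53.0 pos [0.563  0.2363 0.2514] yaw 175.43 tilt [-0.0008 -0.0003] F [ 0.2 -1.  -4.9] gap 0.0416 q [ 16.7  21.1 -13.9  55.   -0.   21.3]
tool shift [ 0.0018 -0.002   0.013 ]
drz 0.0005
[[-9.968e-01  7.970e-02 -8.000e-04]
 [ 7.970e-02  9.968e-01 -3.000e-04]
 [ 7.000e-04 -4.000e-04 -1.000e+00]]
```

>>> drive_tool(
  dr=[
    [0, 0, 0],
    [0, 0, 0],
    [0, 0, 0],
    [0, 0, 0],
    [0, 0, 0],
    [0, 0, 0],
  ],
  xyz=[
    [0.001, -0.002, 0.006],
    [0, 0, 0.003],
    [0, 0, 0.001],
    [0, 0, 0],
    [0, 0, 0],
    [0, 0, 0],
  ],
  claw=[-1, -1, -1, -1, -1, -1],
)

```text
t: 53.65
tool_pos: [0.5622, 0.2345, 0.2419]
orientation: [[-0.997, 0.08, 0.0], [0.08, 0.997, 0.0], [-0.0, 0.0, -1.0]]
force: [-0.2, 0.0, -4.0]
finger_gap: 0.0412
```

```bash
python3 - <<'E'
from h import *
go([0.561,0.2345,.2384],175.4)
E
```

```text
t 53.6 pos [0.5622 0.2345 0.2419] yaw 175.43 tilt [0.0004 0.0002] F [-0.2  0.  -4. ] gap 0.0412 q [ 16.6  21.6 -14.6  53.8   0.   21.1]
tool shift [ 0.0011 -0.0001  0.0035]
drz 0.0005
```

>>> drive_tool(
  dr=[
    [0, 0, 0],
    [0, 0, 0],
    [0, 0, 0],
    [0, 0, 0],
  ],
  xyz=[
    [0.001, 0, 0.002],
    [0, 0, 0.001],
    [0, 0, 0],
    [0, 0, 0],
  ],
  claw=[-1, -1, -1, -1],
)

```text
t: 54.05
tool_pos: [0.561, 0.2345, 0.2386]
orientation: [[-0.997, 0.08, -0.0], [0.08, 0.997, -0.0], [0.0, -0.0, -1.0]]
force: [-0.5, 0.2, -4.7]
finger_gap: 0.0413
```

>>> drive_tool(
  dr=[
    [0, 0, 0],
    [0, 0, 0],
    [0, 0, 0],
  ],
  xyz=[
    [0, 0, 0.001],
    [0, 0, 0],
    [0, 0, 0],
  ],
  claw=[-1, -1, -1],
)

```text
t: 54.35
tool_pos: [0.5611, 0.2346, 0.2385]
orientation: [[-0.997, 0.08, 0.0], [0.08, 0.997, 0.0], [-0.0, 0.0, -1.0]]
force: [-2.4, -1.2, 2.4]
finger_gap: 0.0413
```

Contact at the expected height. Releasing.

>>> drive_tool(
  dr=[
    [0, 0, 0],
    [0, 0, 0],
    [0, 0, 0],
    [0, 0, 0],
    [0, 0, 0],
    [0, 0, 0],
    [0, 0, 0],
    [0, 0, 0],
  ],
  xyz=[
    [0, 0, 0],
    [0, 0, 0],
    [0, 0, 0],
    [0, 0, 0],
    [0, 0, -0.02],
    [0, 0, -0.03],
    [0, 0, -0.04],
    [0, 0, -0.04],
  ],
  claw=[0.1, 0.3, 0.5, 0.7, 0.7, 0.7, 0.7, 0.7],
)

```text
t: 55.15
tool_pos: [0.5607, 0.2344, 0.3685]
orientation: [[-0.997, 0.08, -0.001], [0.08, 0.997, -0.0], [0.001, -0.0, -1.0]]
force: [0.7, 0.6, 0.4]
finger_gap: 0.0728
```

>>> drive_tool(
  dr=[
    [0, 0, 0],
    [0, 0, 0],
    [0, 0, 0],
    [0, 0, 0],
    [0, 0, 0],
    [0, 0, 0],
    [0, 0, 0],
  ],
  xyz=[
    [0, -0.02, -0.02],
    [0, -0.04, -0.02],
    [0, -0.04, 0],
    [0, -0.03, 0],
    [0, 0, 0],
    [0, 0, 0],
    [0, 0, 0],
  ],
  claw=[0.7, 0.7, 0.7, 0.7, 0.7, 0.7, 0.7],
)

```text
t: 55.85
tool_pos: [0.5507, 0.1055, 0.4076]
orientation: [[-0.997, 0.079, -0.0], [0.079, 0.997, 0.0], [0.0, 0.0, -1.0]]
force: [-0.5, -0.2, -0.9]
finger_gap: 0.0726
```

```bash
python3 - <<'E'
from h import *
go(None)
for n in ["wrist","scene","side"]:
    im=r.capture(n);cv2.imwrite(f"pics/f_{n}.png",im[:,:,::-1])
f=lambda n,x,y,w,h,s:cv2.resize(cv2.imread(f"pics/{n}.png")[y:y+h,x:x+w],None,fx=s,fy=s,interpolation=cv2.INTER_CUBIC)
cv2.imwrite("pics/cf.png",np.hstack([f("f_scene",360,225,130,110,3),f("f_side",130,240,130,110,3)]))
cv2.imwrite("pics/cf2.png",np.hstack([f("f_scene",210,125,80,70,4),f("f_side",370,120,80,70,4)]))
E
```

```text
t 55.9 pos [0.5507 0.1055 0.4076] yaw 175.46 tilt [-0.      0.0004] F [-0.5 -0.2 -0.9] gap 0.0726 q [ 4.2  9.2 -9.4 71.3  0.   8.8]
```

View pics/f_wrist.png

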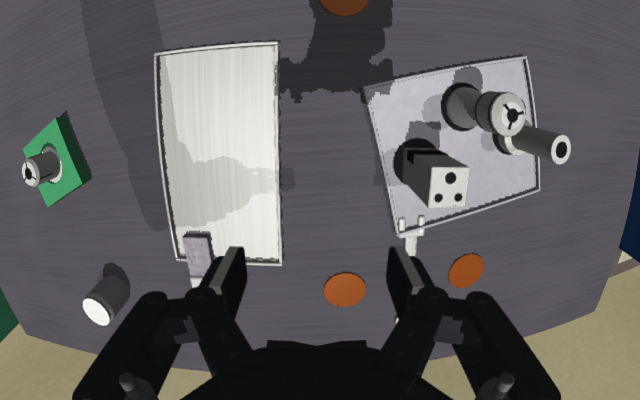

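View pics/f_scene.png

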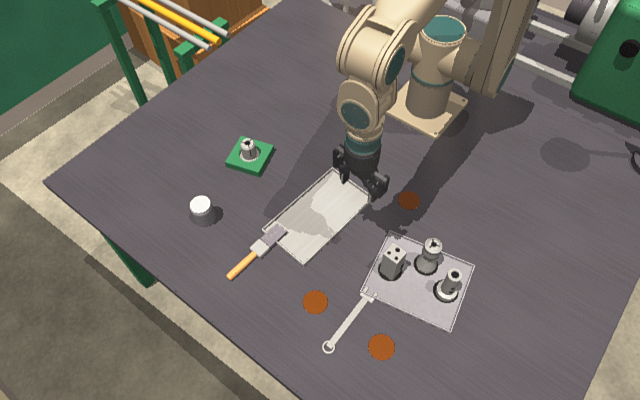

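View pics/cf.png

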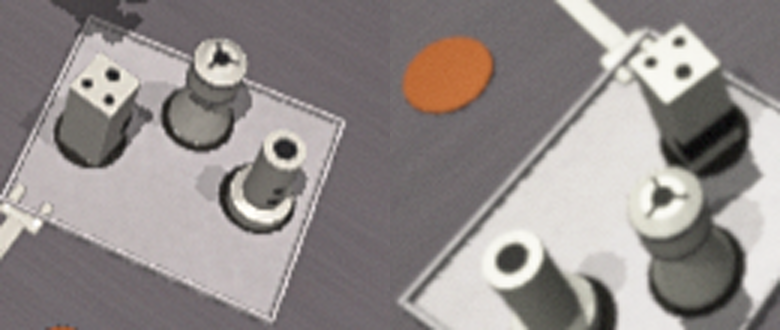

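View pics/cf2.png

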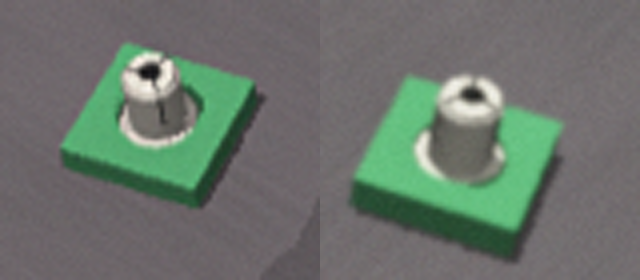

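```bash
python3 - <<'E'
from h import *
a=r.calibration("scene");b=r.calibration("side")
H=dict(sq=((394.7,253.3),(225.7,261),(.561,.2335)),ch=((432.7,246.3),(222.3,306.7),(.490,.298)),ro=((455.3,274.7),(171.3,325.7),(.524,.376)),co=((247.5,144.5),(407.8,144.2),(.5055,-.308)))
for k,(p,q,t) in H.items():
    P,e=tri([ray(a,*p),ray(b,*q)]);print(k,P.round(4),"res",np.round(e,4),"off mm",((P[:2]-t)*1000).round(1))
E
```

```text
sq [0.5612 0.2349 0.1051] res [0.0007 0.0007] off mm [0.2 1.4]
ch [0.4908 0.2983 0.1094] res [0.0008 0.0008] off mm [0.8 0.3]
ro [0.5259 0.3787 0.1128] res [0.0012 0.0012] off mm [1.9 2.7]
co [ 0.5062 -0.3063  0.0716] res [0.0012 0.0012] off mm [0.7 1.7]
```

All centres measure within about 3.5 mm of their targets, tops are at the expected heights, and nothing is touching the robot. Handing in.

```bash
python3 - <<'E'
from plant import r
print(r.hand_in())
E
```

```text
the job is handed in; nothing more can be done
None
```

The job is done and handed in at about 56 s of the 144 s allowed; handing in reported no verdict. I stood the square holder, the chuck and the round holder in the side tray. I then seated the collet in the setting block's recess and put the round holder, the chuck and the square holder back on their own pads.

**Last checks:**

| Part | Distance from pad or recess centre | Top height, measured (expected) |
|---|---|---|
| Square holder | 1.4 mm | 0.105 m (0.107 m) |
| Chuck | 0.9 mm | 0.109 m (0.111 m) |
| Round holder | 3.3 mm | 0.113 m (0.111 m) |
| Collet | 1.8 mm | 0.072 m (0.074 m) |

- **Position and posture:** the limit is 12 mm. All four parts look upright in the pictures.
- **Bystanders and gripper:** the wrench, tin and brush look unmoved, though I did not measure this. The brush head overlaps one corner of the side tray, so I kept clear of it. The gripper was clear of everything at hand-in.
- **Disagreements:** the cameras differed by up to 4 mm on the pad centres, and I used the averages. I set the square holder down turned about 13° from its original heading, since only upright and centred were asked for.

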